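# Free a belt tensioner and hold it back

## Task

A belt is about to be fitted on the drive unit, so its sprung tensioner arm must be held back. Take the mallet and knock the raised lock pin fully down, set the mallet gently back down on the bench or in its rest, clear of the unit, then push the arm by its roller past the click of its ratchet and on to its end stop. Finish while holding the arm pressed there with the fingers: do not let go, and leave the other things on the bench where they are.

Things in the scene. Friction and masses are not known exactly. Their poses are not given: they have to be found in the camera images.
- belt_unit: fixed belt-drive unit, left or right (mallet on the other side): grey housing 200 mm (x) by 170 mm (y), flat top 30 mm up. Origin on the bench under it, 5 mm off its middle; x points roughly away from the robot (yaw within 0.35), z up. On top: arm, lock pin, pawl; 38 mm pulley at (65,-58) mm, 56 mm high; end-stop post 14 mm wide, 48 mm high, at (-36,-30) mm
- tensioner (a joint): angle of the tensioner arm, rad: 0 at rest, grows counterclockwise from above (roller moves to the unit's -y), 0.62 at the end stop. A spring pushes it to 0: 2.6 N at the roller at rest, 6.3 N at the stop. The raised lock pin stops it at about 0.32. Near 0.43 its tooth passes the pawl, which snaps in behind it (the click); let go then, it falls back only to about 0.4
- roller (a point): centre of the idler roller upright at the arm's free end: black cylinder 24 mm across, 51 to 78 mm above the bench (this point 64 mm; a 10 mm screw head adds 3 mm on top), fixed to the arm; under it a 28 mm flange and the steel arm, 16 mm wide, 40 to 48 mm above the bench. Can be gripped across from above or pushed from the side
- pivot (a point): point on the arm's upright hinge axis at the roller's mid-height (64 mm above the bench); the roller moves on a circle of 120 mm radius round it. A coil spring round it reaches 58 mm above the bench
- lock_pin (a joint): how far the lock pin is driven down, m: starts at 0 to 0.004, 0.021 is home. A tight spring pin with about 6 N of friction: it stays where it is left
- pin_top (a point): centre of the top of the lock pin: upright steel pin 10 mm thick, flat head 15 mm across, 58 mm above the bench when raised, 37 mm (just over its boss, below the arm) when home. It stands 75 mm from the pivot, 0.5 rad ahead of the resting arm: its centre line is 28 mm from the resting arm's edge
- pawl (a joint): angle of the sprung pawl, rad: 0 at rest, lifts while the arm's tooth passes under it, then snaps back to about 0
- mallet_head (a point): centre of the mallet's head: black cylinder 30 mm across, 80 mm long, with a steel band. At the start it stands on the bench, its axis (z) up, the lower face 40 mm below this point. The mallet weighs about 0.25 kg
- mallet_grip (a point): point in the mallet's handle 50 mm from the head's axis. The handle is a level wooden bar 16 mm wide, 20 mm high, running 150 mm from the head's axis along the mallet's -x, centre line 40 mm above the bench at the start (mid-height of the head); its far part lies in the rest
- mallet_rest: fixed wooden rest for the handle: origin on the bench under the handle, x along the handle towards the head (yaw within 0.5), whose axis is at x = 50 mm. The block spans x = -83 to -57 mm, its notch is 24 mm wide, floor 30 mm and lips 40 mm above the bench; its 8 mm foot is 45 x 60 mm
- tape_roll: roll of insulating tape lying flat between the work places, 58 mm across, 18 mm high; loose bystander, origin under its middle
- capacitor: brown capacitor standing on end between the work places, 25 mm across, 36 mm high; loose bystander, origin under its middle
- flux_tin: round flat tin on the right, 57 mm across, 20 mm high; loose bystander, origin under its middle
- module: small circuit board on the left, 40 x 60 x 18 mm; loose bystander, origin under its middle
- battery: small sealed battery at the back, 35 x 50 x 54 mm; loose bystander, origin under its middle
- adapter: plug-in power adapter on the right, 94 x 50 x 32 mm; loose bystander, origin under its middle
There are look-alikes about, which are no part of the job. There is more than one size of the part that bears mallet_head; the job needs the largest.

How it is judged:
On the way, in this order (a step that is already met when the one before it is completed fails the run):
1. the mallet is lifted (height (world z) of mallet_head above 0.08 m), for 0.1 s.
2. the lock pin is knocked fully down (value of joint lock_pin above 0.018 m), for 0.1 s.
3. the mallet is set down on the bench or in its rest, clear of the unit, and let go (height (world z) of mallet_head below 0.06 m and contact force between the fingers and mallet below 0.1 N and contact force between mallet and belt_unit below 0.1 N and linear speed of mallet below 0.03 m/s), for 0.2 s.
4. the arm is pushed past its click (value of joint tensioner above 0.47 rad), for 0.1 s.
At the end, for the whole second after the job is handed in: Fingers hold the arm (over 1.5 N) beyond 0.55 of its 0.62 rad, past where the pawl alone holds it (0.4); pawl snapped in (below 0.06 rad); lock pin at least 18 of its 21 mm down; mallet still and released on bench or rest (head centre under 60 mm), not touching the unit (all of step 3 and value of joint tensioner above 0.55 rad and contact force between the fingers and belt_unit above 1.5 N and value of joint lock_pin above 0.018 m and value of joint pawl below 0.06 rad); the arm keeps its last pose, push and grip.
It fails at once if the lock pin is pushed with the gripper instead of the mallet (contact force between any of the fingers, the arm and lock_pin_c1 above 1.5 N).
It fails at once if the mallet is dropped or thrown (let go with its head centre more than 90 mm up) (height (world z) of mallet_head above 0.09 m and contact force between the fingers and mallet below 0.1 N).
It fails at once if a bystander is moved by more than 30 mm (distance of any of tape_roll, capacitor, flux_tin, module, battery, adapter from where it was at the start of the episode above 0.03 m).
It also fails if it takes over 54 s, if anything falls off the work surface, if the arm or the gripper's body presses on something with over 40 N, if the wrist force passes 120 N, or if a joint passes its speed limit or range.

## Robot

A 6-joint arm with a two-finger parallel gripper is mounted at the origin on a cart in front of the work surface, level with it; the furniture and walls round the work are solid. World frame = base frame: x ahead of the robot, y to its left, z up, the work surface at z = 0. Lengths are in m, angles in rad, forces in N, time in s.
With the tool pointing down it reaches from about 0.3 to 0.875 m from the base axis. Payload 6.4 kg.
Tool frame: the origin (TCP) lies midway between the tips of the shut fingers; the grasp point (between the pads) lies 19 mm behind it; z points along the fingers, y is the direction in which the jaws open and shut (so a half turn about z gives the same grasp; the last joint's range is limited). The gripper opens to 85 mm and grips with 20 to 120 N. Pads are 22 mm wide; open, the fingers measure 114 mm over their backs; the gripper's body (76 mm by 85 mm) begins 54 mm behind the grasp point. The pads swing forward as they close: fully open they stand 13 mm farther back than shut.
Start: joints at [1.016, 0.181, 1.607, -0, 1.354, -0.206], TCP at [0.197, 0.54, 0.231] pointing down, gripper open.
Joint ranges: [-2.99, 2.99], [-0.89, 2.07], [0.3, 2.58], [-1.14, 4.28], [0, 2.63], [-3.12, 3.12]. Speed limits (rad/s): [2.57, 2.57, 3.01, 3.14, 3.14, 3.14].

## Interface

Orientations are given as a unit quaternion [w, x, y, z].
In Python, from bench import get_obs, camera, hand_in gives the robot as it stands.
- The arm moves only by the tool drive_tool, never from a script. Its argument "deltas" is a list of rows, each a list of 2 entries, a list of its own where there are three numbers: the shift along the world's x, y, z in m, then the turn about the world's z in rad. A call has 1 to 10 rows; each row shifts and turns the pose as measured when the row begins; what a row does not reach is not made up. A row lasts 1/10 s, in which the tool goes at most 50 mm and 8.59 degrees, less where a joint would pass 70% of its speed; a pose out of reach is approached as far as the arm can. A call is refused whole if a number of a shift passes 0.05 or a number of a turn 0.15, either way. A call with a gripper value outside its range is refused whole. "gripper" is the opening, from 0 (shut) to 1 (fully open), set as the call begins (left out, the last holds). The fingers move at their own pace and stop on an object; the grip force is fixed at half the most. Time passes only in rows, so rows that do not move let the fingers close. It gives the time, the measured TCP pose, the force and the opening at its end, in the units of the state.
- get_obs(): the state, without advancing time (a new reading comes with each control period).
- camera(name): name is "scene" or "side" or "wrist"; returns a dict with "frame" (384x512x3 uint8, red, green, blue), "fx", "fy", "cx", "cy" (pixels), "eye" and "attitude" of the camera in the world. Camera axes: x right, y down, z forward; pixel columns grow to the right and rows downward; lengths in m; the calibration is good to about 2 mm. A picture is of the moment at which its call begins. There is no depth.
- hand_in(): hands the job in, once; it reports no verdict.
The state is a dict: "time_s": time; "q": joint angles; "dq": joint speeds; "joint_efforts": joint torques, N m; "eef_pos": TCP position; "eef_rot": TCP orientation; "wrist_force": force on the tool from outside, world axes, zero at the start; "torque": the same for the moment, N m; "opening": opening from 0.0 (shut) to 1.0 (fully open).
Only numpy, scipy, OpenCV 4.12 (cv2) and the standard library are available. Lean on these libraries where they do the work, as an engineer would, in place of code of your own. Each camera call takes 0.05 s, during which the arm holds its last target.

## Working session

There is one attempt and no reset: what is moved stays moved. The work goes in short steps, Python scripts to look and compute and a tool call to move; the robot and the scene stay as the last step left them, time stands still between calls to the robot, and variables do not carry over. Pictures are saved under pics/ and viewed, and the job is handed in when it is done.

Besides the shell and the picture viewer there is one more tool, called after ">>>" as name(argument=value, ...), one argument or row to a line, values as JSON. drive_tool: Moves the arm, as the interface text tells. Its arguments: {"type":"object","properties":{"deltas":{"type":"array","items":{"type":"array"}},"gripper":{"type":"number"}},"required":["deltas"]}

```bash
mkdir -p pics; ls; python3 - <<'E'
from bench import *
import cv2
o=get_obs();print(o['time_s'],o['eef_pos'],o['eef_rot'],o['opening'])
for n in("scene","side","wrist"):
    c=camera(n);cv2.imwrite(f"pics/{n}0.png",c["frame"][:,:,::-1]);print(n,c["fx"],c["fy"],c["cx"],c["cy"],c["eye"],c["attitude"])
E
```

```text
pics
0.0 [0.1961832  0.53991255 0.2303677 ] [-3.26513906e-04  1.73494155e-01  9.84834497e-01 -8.27600482e-04] 0.9996832641621924
scene 360.06926766849404 360.06926766849404 254.49824944752598 191.15609649443968 [-0.27610092 -0.52166498  0.64664269] [-0.42092731  0.76447877 -0.42142316  0.24656629]
side 470.2229382690608 470.2229382690608 254.2285545988631 191.9382495031269 [0.64147708 1.13816448 1.01569547] [-0.01242435  0.03504651  0.90169887 -0.43076273]
wrist 302.35623017245615 302.35623017245615 253.26798760244785 188.85101543762022 [0.12839651 0.56538482 0.37347115] [0.11779396 0.81060931 0.56771402 0.08208489]
```

View pics/scene0.png

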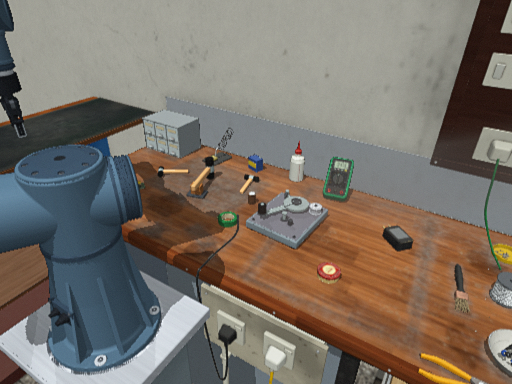

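View pics/side0.png

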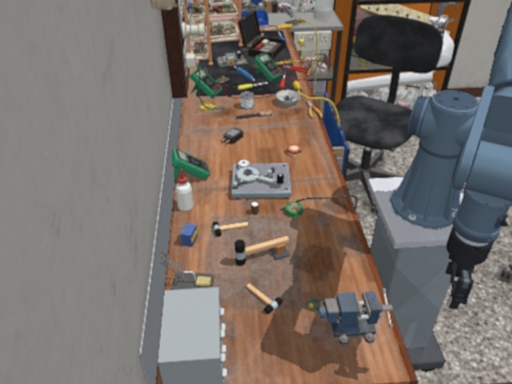

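View pics/wrist0.png

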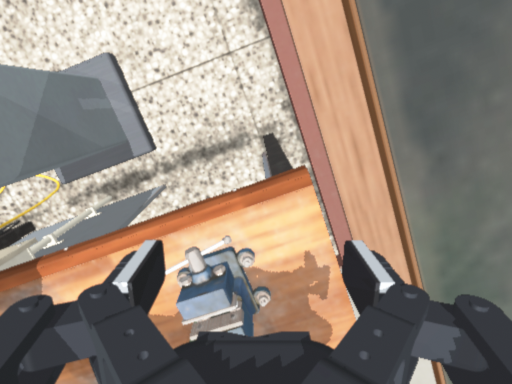

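The scene shows the unit near (287,218). There are three mallets, at side-view pixels (240,252) large and in a rest, (217,228) and (275,303). I'll enlarge them to check.

```bash
python3 - <<'E'
import cv2
s=cv2.imread("pics/side0.png");a=cv2.imread("pics/scene0.png")
def crop(im,x0,y0,x1,y1,k,n):
    cv2.imwrite(n,cv2.resize(im[y0:y1,x0:x1],None,fx=k,fy=k,interpolation=cv2.INTER_CUBIC))
crop(s,160,190,310,320,5,"pics/s_mal.png")
crop(s,220,140,310,220,8,"pics/s_unit.png")
crop(a,230,170,340,250,7,"pics/a_unit.png")
crop(a,140,130,270,230,6,"pics/a_mal.png")
E
```

```text
(no output)
```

View pics/s_mal.png

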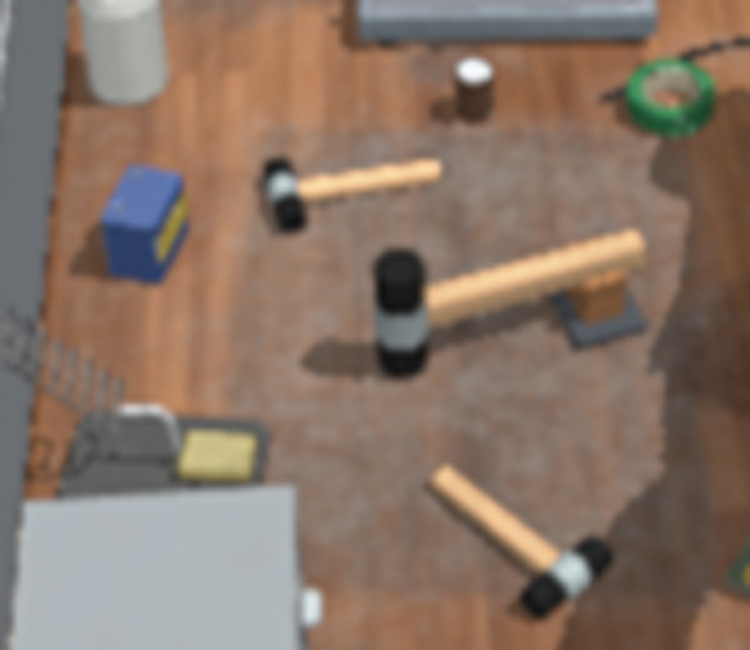

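View pics/s_unit.png

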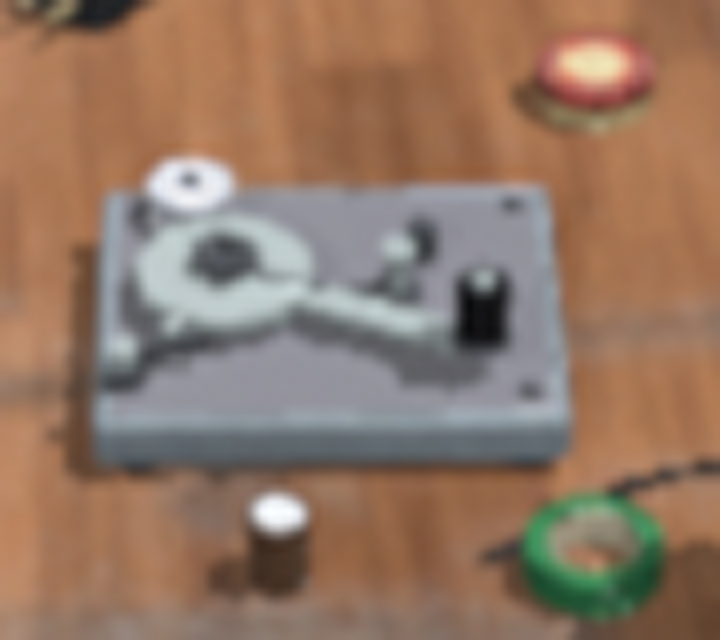

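View pics/a_unit.png

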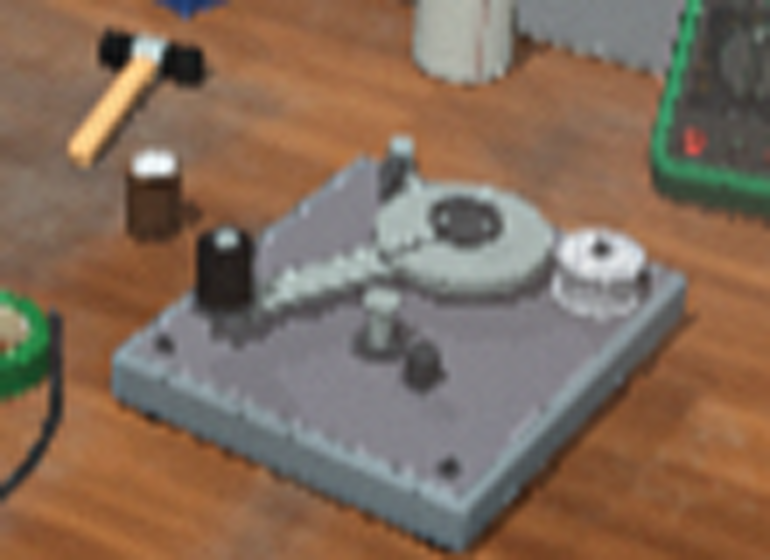

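View pics/a_mal.png

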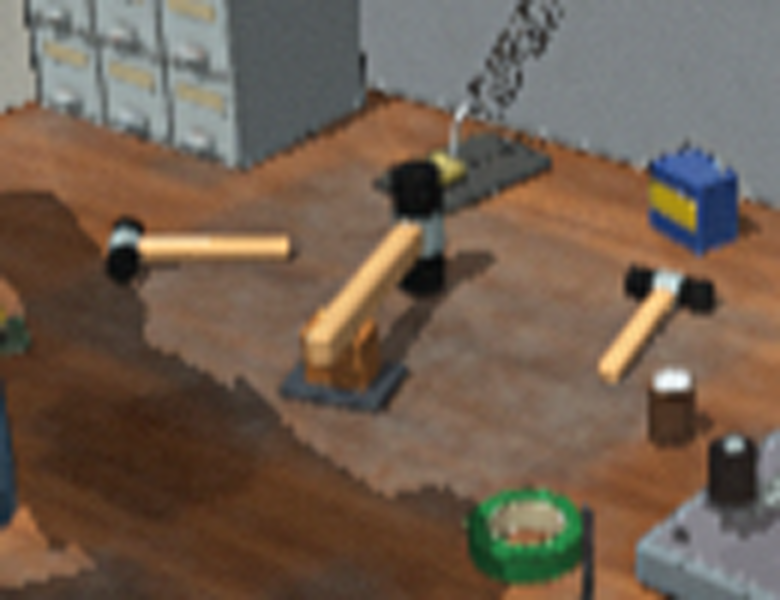

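Choice: the big mallet standing in the rest, scene (210,160) and side (240,243). The two smaller ones, side (217,228) and (275,303), lie flat and are decoys. Next I'll measure positions.

```bash
cat > h.py <<'E'
import numpy as np, cv2
from scipy.spatial.transform import Rotation as R
CAL={'scene':(360.069,254.498,191.156,[-0.27610092,-0.52166498,0.64664269],[-0.42092731,0.76447877,-0.42142316,0.24656629]),
'side':(470.223,254.2286,191.938,[0.64147708,1.13816448,1.01569547],[-0.01242435,0.03504651,0.90169887,-0.43076273])}
def ray(cal,u,v):
    f,cx,cy,e,q=cal
    r=R.from_quat([q[1],q[2],q[3],q[0]])
    return np.array(e),r.apply([(u-cx)/f,(v-cy)/f,1.])
def onz(cal,u,v,z):
    e,d=ray(cal,u,v); return e+d*(z-e[2])/d[2]
def proj(cal,p):
    f,cx,cy,e,q=cal
    c=R.from_quat([q[1],q[2],q[3],q[0]]).inv().apply(np.array(p)-e); return np.array([cx+f*c[0]/c[2],cy+f*c[1]/c[2]])
def tri(*rs):
    A=np.zeros((3,3));b=np.zeros(3)
    for e,d in rs:
        d=d/np.linalg.norm(d);M=np.eye(3)-np.outer(d,d);A+=M;b+=M@e
    return np.linalg.solve(A,b)
def calof(c): return (c['fx'],c['cx'],c['cy'],c['eye'],c['attitude'])
E
python3 - <<'E'
from h import *
S,A=CAL['side'],CAL['scene']
def sm(x,y):return (x+.5)/5-.5+160,(y+.5)/5-.5+190
def su(x,y):return (x+.5)/8-.5+220,(y+.5)/8-.5+140
def am(x,y):return (x+.5)/6-.5+140,(y+.5)/6-.5+130
def au(x,y):return (x+.5)/7-.5+230,(y+.5)/7-.5+170
def both(n,s,a,z):
    print(n,'side',onz(S,*s,z)[:2].round(3),'scene',onz(A,*a,z)[:2].round(3),'tri',tri(ray(S,*s),ray(A,*a)).round(3))
both('head',sm(401,268),am(418,178),.08)
both('handle end',sm(637,243),am(318,342),.045)
both('roller',su(485,278),au(228,236),.081)
both('pin',su(400,245),au(382,298),.058)
both('pivot',su(222,258),au(467,220),.058)
both('pulley',su(190,182),au(602,250),.056)
for n,s,a in(('-x+y',(570,420),(115,362)),('-x-y',(548,190),(462,512)),('+x-y',(105,190),(685,282)),('+x+y',(97,420),(365,160))): both(n,su(*s),au(*a),.03)
both('cap',su(278,512),am(672,380),.036)
both('tape',su(593,545),am(527,525),.018)
both('batt',sm(160,185),am(692,168),.054)
both('mall2',sm(284,190),am(668,283),.01)
both('mall3',sm(572,575),am(125,240),.01)
E
```

```text
head side [0.62  0.207] scene [0.609 0.192] tri [0.62  0.2   0.073]
handle end side [0.481 0.163] scene [0.477 0.16 ] tri [0.48  0.162 0.044]
roller side [ 0.471 -0.101] scene [ 0.47  -0.104] tri [ 0.471 -0.103  0.08 ]
pin side [ 0.5   -0.158] scene [ 0.495 -0.163] tri [ 0.499 -0.161  0.055]
pivot side [ 0.577 -0.155] scene [ 0.567 -0.166] tri [ 0.576 -0.163  0.052]
pulley side [ 0.587 -0.215] scene [ 0.581 -0.223] tri [ 0.587 -0.221  0.052]
-x+y side [ 0.438 -0.068] scene [ 0.431 -0.075] tri [ 0.436 -0.072  0.026]
-x-y side [ 0.425 -0.232] scene [ 0.422 -0.237] tri [ 0.425 -0.236  0.028]
+x-y side [ 0.624 -0.249] scene [ 0.615 -0.25 ] tri [ 0.623 -0.25   0.027]
+x+y side [ 0.634 -0.084] scene [ 0.627 -0.087] tri [ 0.633 -0.085  0.028]
cap side [ 0.564 -0.012] scene [ 0.562 -0.012] tri [ 0.563 -0.012  0.036]
tape side [ 0.437 -0.002] scene [ 0.432 -0.009] tri [ 0.436 -0.006  0.014]
batt side [0.76 0.1 ] scene [0.754 0.094] tri [0.76  0.097 0.051]
mall2 side [0.688 0.063] scene [0.69 0.07] tri [0.687 0.067 0.013]
mall3 side [0.54 0.37] scene [0.55  0.377] tri [0.542 0.371 0.014]
```

>>> drive_tool(
  deltas=[
    [[0.034,-0.033,0],0.062],
    [[0.034,-0.033,0],0.062],
    [[0.034,-0.033,0],0.062],
    [[0.034,-0.033,0],0.062],
    [[0.034,-0.033,0],0.062],
    [[0.034,-0.033,0],0.062],
    [[0.034,-0.033,0],0.062],
    [[0.034,-0.033,0],0.062],
    [[0.034,-0.033,0],0.062],
    [[0.034,-0.033,0],0.062],
  ],
)

```text
time_s: 1.15
eef_pos: [0.54, 0.1993, 0.2284]
eef_rot: [-0.002, -0.153, 0.988, -0.001]
wrist_force: [0.2, 1.2, -0.3]
opening: 0.999
```

```bash
cat > look.py <<'E'
import sys,cv2
from bench import *
from h import *
import pickle
o=get_obs();p=o['eef_pos'];q=o['eef_rot'];r=R.from_quat([q[1],q[2],q[3],q[0]])
y=r.apply([0,1,0]);x=r.apply([1,0,0]);z=r.apply([0,0,1])
print('t',o['time_s'],'tcp',np.round(p,4),'jawyaw',np.arctan2(y[1],y[0]).round(3),'z',z.round(3),'F',np.round(o['wrist_force'],1),'op',round(o['opening'],3),'q6',round(o['q'][5],2))
if len(sys.argv)>1:
    n,f=sys.argv[1:3]
    c=camera(n);pickle.dump(calof(c),open(f"pics/{f}.pkl","wb"))
    im=c['frame'][:,:,::-1]
    if len(sys.argv)>3:
        x0,y0,x1,y1,k=map(int,sys.argv[3:8]);im=cv2.resize(im[y0:y1,x0:x1],None,fx=k,fy=k,interpolation=cv2.INTER_CUBIC)
    cv2.imwrite(f"pics/{f}.png",im)
E
python3 look.py wrist w1
```

```text
t 1.15 tcp [0.54   0.1993 0.2284] jawyaw 1.879 z [-0.003 -0.002 -1.   ] F [ 0.2  1.2 -0.3] op 0.999 q6 -1.73
```

View pics/w1.png

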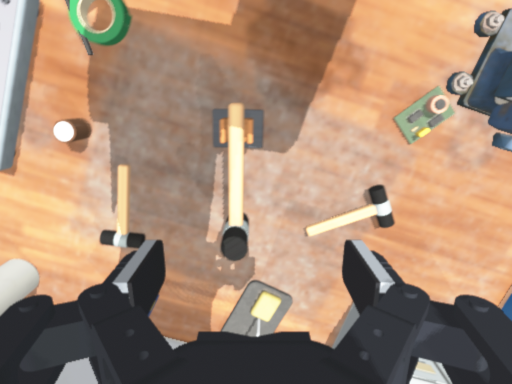

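The wrist view shows the large mallet with its head top at (235,243) and handle running vertically to (236,106) in the rest. It is aligned with the tool. The module is at (425,115).

```bash
python3 - <<'E'
from h import *;import pickle
c=pickle.load(open('pics/w1.pkl','rb'))
h=onz(c,235,242,.08);e=onz(c,236,104,.05);m=onz(c,236,205,.05)
print(h,e,m);d=h-e;print(np.arctan2(d[1],d[0]),np.hypot(d[0],d[1]))
d=m-e;print(np.arctan2(d[1],d[0]))
for k in(40,45,50):print(k,h-np.array([np.cos(.275),np.sin(.275),0])*k/1000)
E
```

```text
[0.61494353 0.20337978 0.08      ] [0.48055247 0.16237633 0.05      ] [0.5854771  0.19389817 0.05      ]
0.2961341196443827 0.14050708271824922
0.291845417265923
40 [0.57644652 0.1925179  0.08      ]
45 [0.57163439 0.19116017 0.08      ]
50 [0.56682227 0.18980243 0.08      ]
```

>>> drive_tool(
  deltas=[
    [[0.012,-0.003,-0.03],-0.018],
    [[0.012,-0.003,-0.03],0],
    [[0.01,-0.003,-0.03],0],
    [[0,0,-0.03],0],
    [[0,0,-0.03],0],
    [[0,0,0],0],
  ],
)

```text
time_s: 1.8
eef_pos: [0.5822, 0.1802, 0.0733]
eef_rot: [0.001, -0.139, 0.99, -0.003]
wrist_force: [-1.0, -0.7, -0.7]
opening: 1.001
```

```bash
python3 look.py wrist w2; python3 look.py side s2 190 200 320 290 6
```

```text
t 1.8 tcp [0.5822 0.1802 0.0733] jawyaw 1.85 z [ 0.002 -0.005 -1.   ] F [-1.  -0.7 -0.7] op 1.001 q6 -1.74
t 1.85 tcp [0.5837 0.1805 0.0757] jawyaw 1.85 z [ 0.006 -0.005 -1.   ] F [-0.5 -0.6 -0.2] op 1.0 q6 -1.74
```

View pics/w2.png

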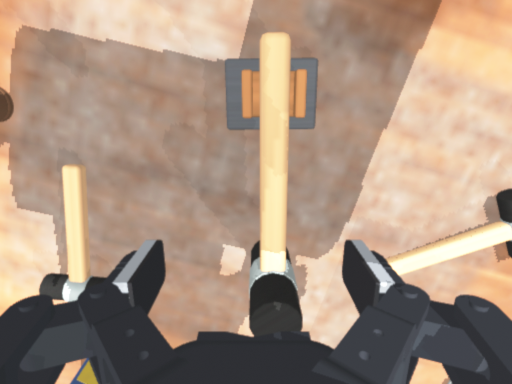

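View pics/s2.png

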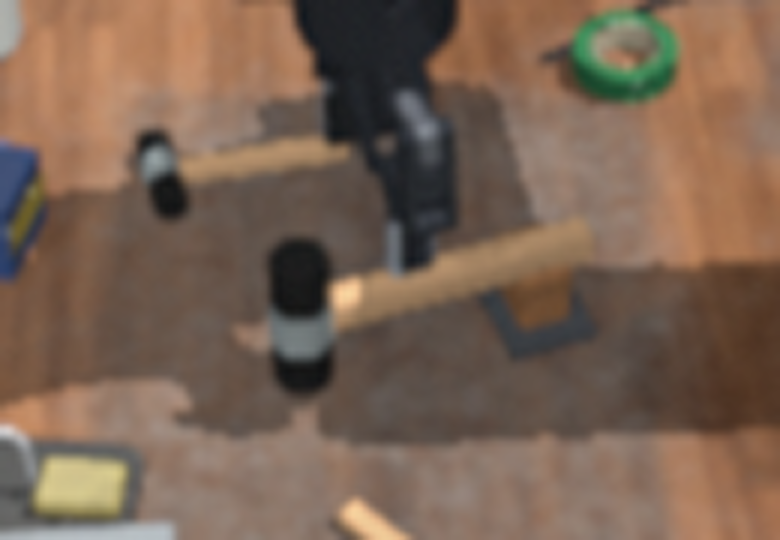

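>>> drive_tool(
  deltas=[
    [[-0.007,0.009,0],0.01],
    [[0,0,-0.02],0],
    [[0,0,-0.02],0],
    [[0,0,0],0],
  ],
)

```text
time_s: 2.3
eef_pos: [0.5829, 0.1936, 0.047]
eef_rot: [0.012, -0.145, 0.989, -0.003]
wrist_force: [-0.4, -0.5, 0.2]
opening: 0.996
```

```bash
python3 look.py wrist w3
```

```text
t 2.3 tcp [0.5829 0.1936 0.047 ] jawyaw 1.863 z [ 0.025 -0.002 -1.   ] F [-0.4 -0.5  0.2] op 0.996 q6 -1.73
```

View pics/w3.png

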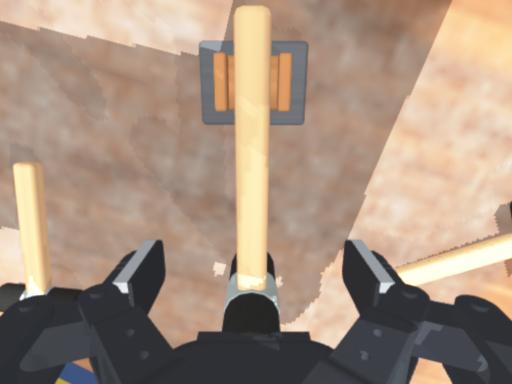

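>>> drive_tool(
  deltas=[
    [[-0.007,-0.001,-0.01],0],
    [[0,0,-0.012],0],
    [[0,0,0],0],
  ],
)

```text
time_s: 2.65
eef_pos: [0.5791, 0.1941, 0.0301]
eef_rot: [0.017, -0.146, 0.989, -0.003]
wrist_force: [-1.4, 0.4, -0.2]
opening: 1.0
```

```bash
python3 look.py wrist w4
```

```text
t 2.65 tcp [0.5791 0.1941 0.0301] jawyaw 1.864 z [ 0.034 -0.    -0.999] F [-1.4  0.4 -0.2] op 1.0 q6 -1.73
```

View pics/w4.png

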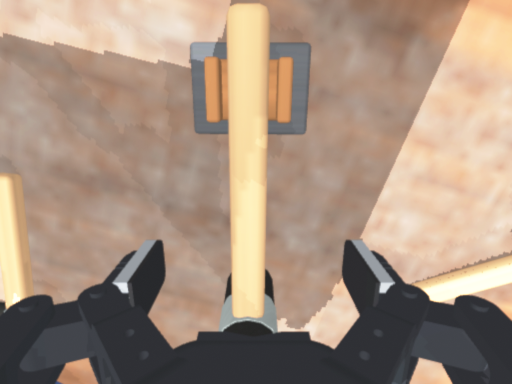

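>>> drive_tool(
  deltas=[
    [[-0.002,-0.002,-0.009],0],
    [[0,0,0],0],
  ],
)

```text
time_s: 2.9
eef_pos: [0.5778, 0.192, 0.0216]
eef_rot: [0.018, -0.146, 0.989, -0.003]
wrist_force: [-0.9, -1.1, -0.0]
opening: 0.999
```

>>> drive_tool(
  deltas=[
    [[0,0,0],0],
    [[0,0,0],0],
    [[0,0,0],0],
    [[0,0,0],0],
    [[0,0,0],0],
    [[0,0,0],0],
    [[0,0,0],0],
    [[0,0,0],0],
  ],
  gripper=0,
)

```text
time_s: 3.7
eef_pos: [0.5786, 0.1917, 0.022]
eef_rot: [0.018, -0.146, 0.989, -0.003]
wrist_force: [-0.1, -0.1, -1.0]
opening: 0.178
```

```bash
python3 look.py wrist w5
```

```text
t 3.7 tcp [0.5786 0.1917 0.022 ] jawyaw 1.863 z [ 0.037 -0.    -0.999] F [-0.1 -0.1 -1. ] op 0.178 q6 -1.73
```

View pics/w5.png

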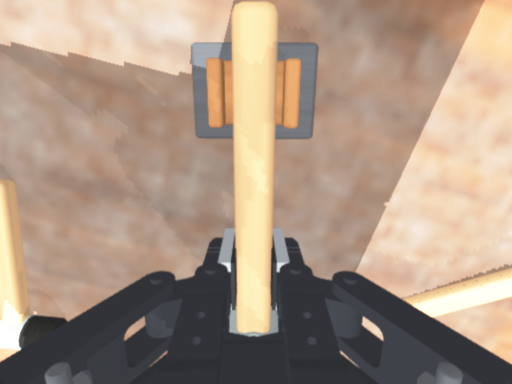

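>>> drive_tool(
  deltas=[
    [[0,0,0.01],0],
    [[0,0,0.02],0],
    [[0,0,0.03],0],
    [[0,0,0.03],0],
    [[0,0,0.03],0],
    [[0,0,0.02],0],
    [[0,0,0],0],
  ],
)

```text
time_s: 4.45
eef_pos: [0.5744, 0.1914, 0.1676]
eef_rot: [0.015, -0.146, 0.989, -0.003]
wrist_force: [0.6, 1.2, -2.4]
opening: 0.178
```

```bash
python3 look.py side s5 150 150 330 290 4;python3 look.py scene a5 140 110 340 250 4
```

```text
t 4.45 tcp [0.5744 0.1914 0.1676] jawyaw 1.864 z [ 0.03  -0.001 -1.   ] F [ 0.6  1.2 -2.4] op 0.178 q6 -1.73
t 4.5 tcp [0.5736 0.1913 0.1659] jawyaw 1.864 z [ 0.028 -0.001 -1.   ] F [ 0.8  0.7 -2.4] op 0.178 q6 -1.73
```

View pics/s5.png

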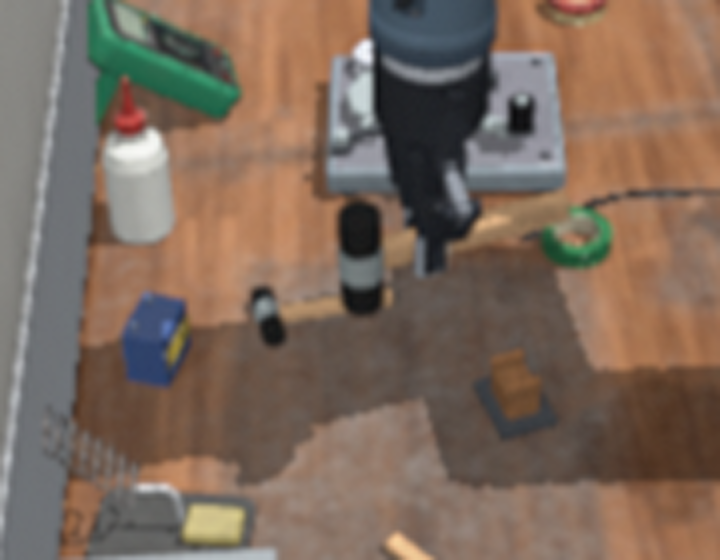

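View pics/a5.png

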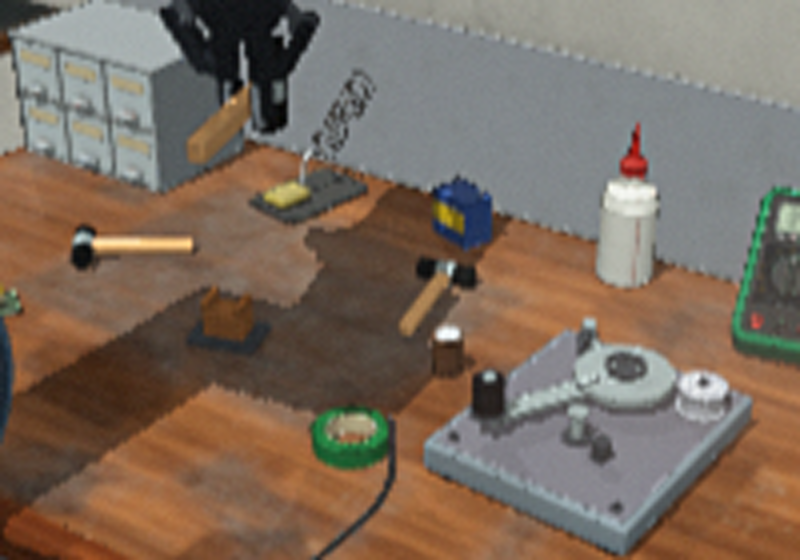

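The mallet is lifted and the bystanders are undisturbed. Next, over to the unit.

>>> drive_tool(
  deltas=[
    [[-0.007,-0.022,0],0],
    [[-0.013,-0.04,0],0],
    [[-0.014,-0.044,0],0],
    [[-0.014,-0.044,0],0],
    [[-0.014,-0.044,0],0],
    [[-0.014,-0.044,0],0],
    [[-0.014,-0.044,0],0],
    [[-0.01,-0.03,0],0],
    [[0,0,0],0],
    [[0,0,0],0],
  ],
)

```text
time_s: 5.55
eef_pos: [0.4548, -0.1271, 0.1451]
eef_rot: [-0.001, -0.147, 0.989, 0.004]
wrist_force: [0.6, 0.3, -1.7]
opening: 0.176
```

```bash
python3 look.py side s6 210 90 330 200 6;python3 look.py scene a6 230 140 350 250 6; python3 look.py wrist w6
```

```text
t 5.55 tcp [ 0.4548 -0.1271  0.1451] jawyaw 1.866 z [-0.003  0.007 -1.   ] F [ 0.6  0.3 -1.7] op 0.176 q6 -2.4
t 5.6 tcp [ 0.4548 -0.1268  0.145 ] jawyaw 1.867 z [-0.004  0.007 -1.   ] F [-0.2  0.  -1.5] op 0.174 q6 -2.4
t 5.65 tcp [ 0.4553 -0.1263  0.1454] jawyaw 1.868 z [-0.003  0.007 -1.   ] F [-0.1 -0.1 -2.8] op 0.178 q6 -2.4
```

View pics/s6.png

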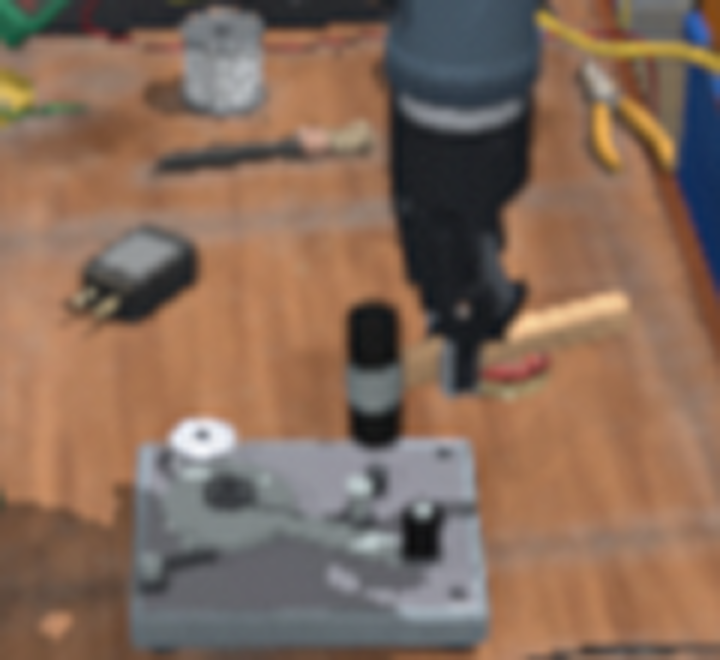

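View pics/a6.png

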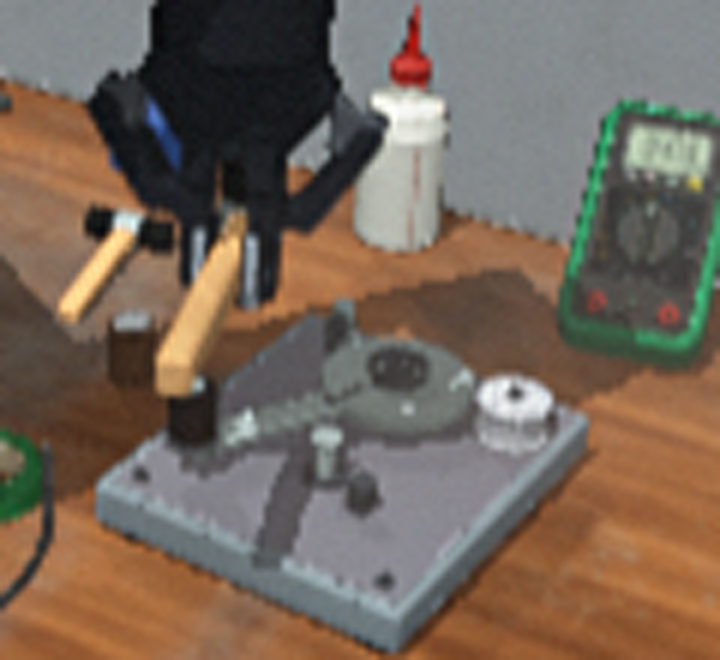

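View pics/w6.png

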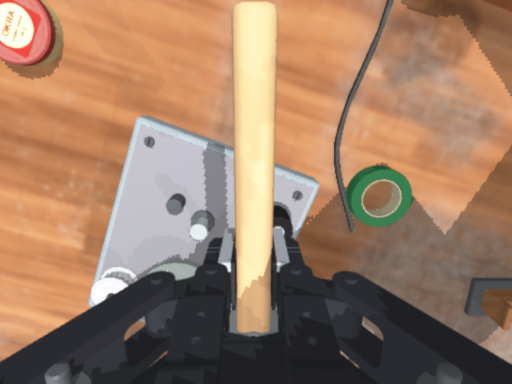

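Wrist view: pin head at (201,231). Side view: mallet head top at (374,313) in the crop, bottom at about (376,437).

```bash
python3 - <<'E'
from h import *;import pickle
c=pickle.load(open('pics/w6.pkl','rb'));S=CAL['side'];A=CAL['scene']
def s6(x,y):return (x+.5)/6-.5+210,(y+.5)/6-.5+90
def a6(x,y):return (x+.5)/6-.5+230,(y+.5)/6-.5+140
print('pin wrist',onz(c,201,231,.057))
print('pin side',onz(S,*s6(358,482),.057),'scene',onz(A,*a6(326,436),.057))
print('tri',tri(ray(c,201,231),ray(S,*s6(358,482)),ray(A,*a6(326,436))))
print('tri s+a',tri(ray(S,*s6(358,482)),ray(A,*a6(326,436))), 'w+a',tri(ray(c,201,231),ray(A,*a6(326,436))))
# head: center expected z = tcp+.019
z=.1445+.018
for zz,p in((z+.04,(374,316)),(z-.04,(376,432))):print('head side',onz(S,*s6(*p),zz))
# predicted
print(proj(S,[.4553+.042*np.cos(.297),-.1263+.042*np.sin(.297),z+.04])*6-np.array([210,90])*6)
r=onz(c,236+18,335,.173);print(r)
# roller via scene
print('roller scene',onz(A,*a6(197,385),.081))
E
```

```text
pin wrist [ 0.49920062 -0.15700549  0.057     ]
pin side [ 0.50082166 -0.16124308  0.057     ] scene [ 0.49577347 -0.16182364  0.057     ]
tri [ 0.50001268 -0.15928178  0.05581214]
tri s+a [ 0.49973408 -0.16119778  0.05561392] w+a [ 0.502621   -0.15783021  0.05116783]
head side [ 0.49918527 -0.11040039  0.2025    ]
head side [ 0.49606512 -0.11760317  0.1225    ]
[377.81175197 309.45063164]
[ 0.48667077 -0.11596522  0.173     ]
roller scene [ 0.46808002 -0.10575126  0.081     ]
```

>>> drive_tool(
  deltas=[
    [[0,-0.024,0],0],
    [[0,-0.024,0],0],
    [[0,0,0],0],
    [[0,0,-0.015],0],
    [[0,0,-0.015],0],
    [[0,0,0],0],
  ],
)

```text
time_s: 6.3
eef_pos: [0.4585, -0.1675, 0.1144]
eef_rot: [-0.0, -0.155, 0.988, 0.004]
wrist_force: [-0.6, 0.1, -2.6]
opening: 0.174
```

```bash
python3 look.py side s7 210 90 330 200 6;python3 look.py scene a7 230 140 350 250 6; python3 look.py wrist w7
```

```text
t 6.3 tcp [ 0.4585 -0.1675  0.1144] jawyaw 1.881 z [-0.002  0.008 -1.   ] F [-0.6  0.1 -2.6] op 0.174 q6 -2.48
t 6.35 tcp [ 0.4591 -0.1678  0.1153] jawyaw 1.882 z [-0.001  0.008 -1.   ] F [-0.2 -0.3 -2.7] op 0.176 q6 -2.48
t 6.4 tcp [ 0.4596 -0.1684  0.1161] jawyaw 1.881 z [ 0.     0.006 -1.   ] F [-0.  -0.  -1.1] op 0.177 q6 -2.48
```

View pics/s7.png

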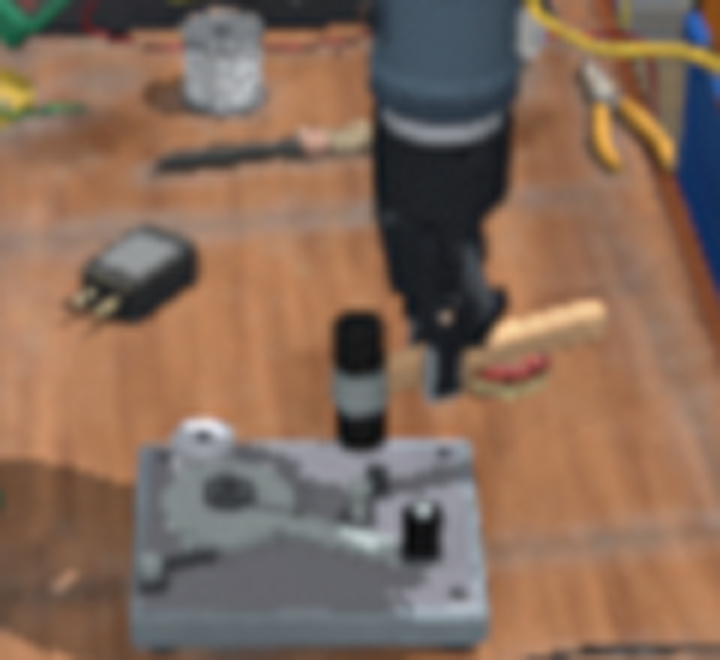

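View pics/a7.png

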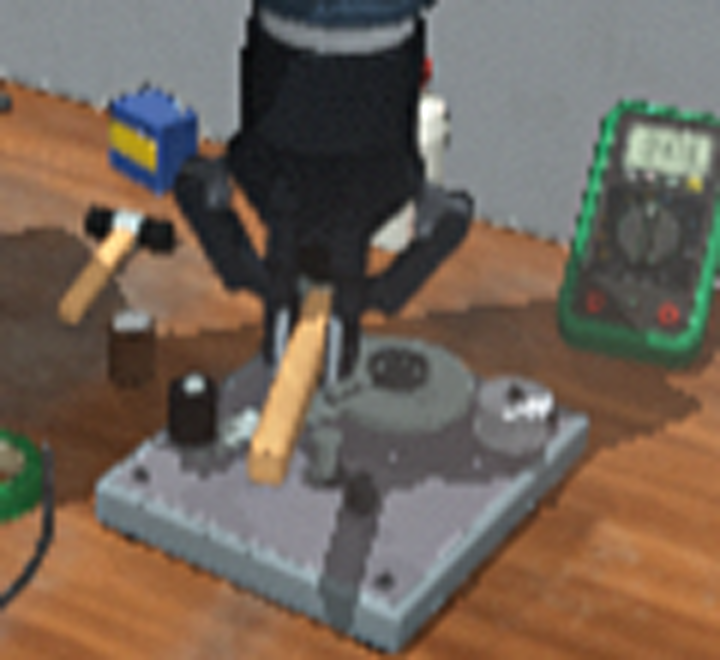

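```bash
python3 - <<'E'
from h import *
S=CAL['side']
def s6(x,y):return (x+.5)/6-.5+210,(y+.5)/6-.5+90
z=.1161+.0185
for zz,p in((z+.04,(358,326)),(z-.04,(361,438))):print('head side',onz(S,*s6(*p),zz))
E
```

```text
head side [ 0.50397278 -0.14410449  0.1746    ]
head side [ 0.50053275 -0.15173907  0.0946    ]
```

>>> drive_tool(
  deltas=[
    [[-0.003,-0.01,-0.012],-0.01],
    [[0,0,-0.012],0],
    [[0,0,0],0],
  ],
)

```text
time_s: 6.75
eef_pos: [0.4579, -0.1798, 0.0926]
eef_rot: [0.002, -0.15, 0.989, 0.001]
wrist_force: [0.4, 0.8, -2.1]
opening: 0.176
```

```bash
python3 look.py side s8 240 130 300 190 12;python3 look.py scene a8 250 180 330 240 9
```

```text
t 6.75 tcp [ 0.4579 -0.1798  0.0926] jawyaw 1.872 z [ 0.004  0.004 -1.   ] F [ 0.4  0.8 -2.1] op 0.176 q6 -2.49
t 6.8 tcp [ 0.4583 -0.1802  0.0933] jawyaw 1.872 z [ 0.005  0.003 -1.   ] F [ 0.4 -0.2 -1.8] op 0.173 q6 -2.49
```

View pics/s8.png

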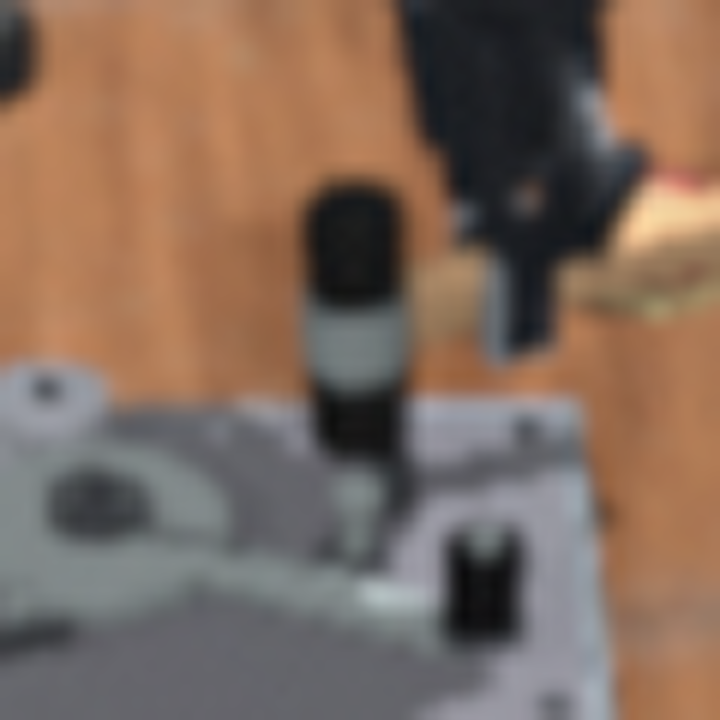

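View pics/a8.png

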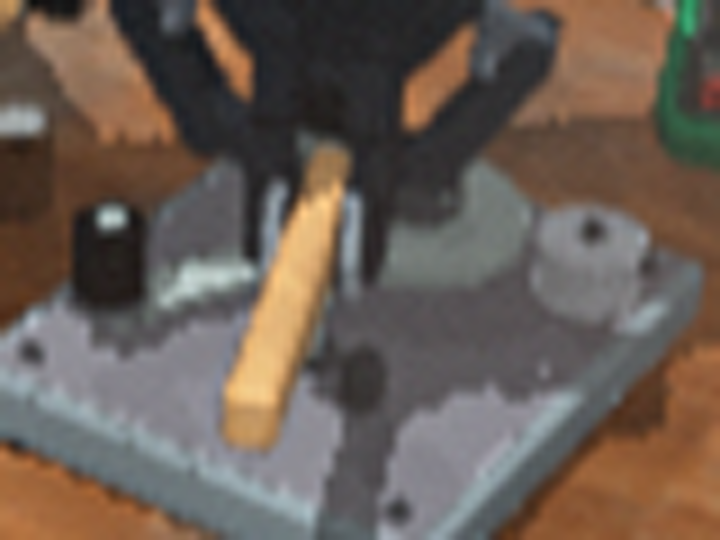

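```bash
python3 - <<'E'
from h import *
S=CAL['side']
def s8(x,y):return (x+.5)/12-.5+240,(y+.5)/12-.5+130
for z in(.0685,.0725):print('bottom near edge',z,onz(S,*s8(361,455),z)-[0,.015,0])
print('pin',onz(S,*s8(359,478),.057))
for z in(.1485,.1525):print('top centre',onz(S,*s8(355,212),z),'far edge',onz(S,*s8(355,178),z)+[0,-.015+.03,0])
E
```

```text
bottom near edge 0.0685 [ 0.49982776 -0.17469221  0.0685    ]
bottom near edge 0.0725 [ 0.50042595 -0.16921137  0.0725    ]
pin [ 0.49979535 -0.16431998  0.057     ]
top centre [ 0.50208514 -0.16410441  0.1485    ] far edge [ 0.50039922 -0.1661464   0.1485    ]
top centre [ 0.5027281 -0.1580976  0.1525   ] far edge [ 0.50104995 -0.16006099  0.1525    ]
```

>>> drive_tool(
  deltas=[
    [[0,0.003,-0.014],0],
    [[0,0,-0.016],0],
    [[0,0,-0.012],0],
    [[0,0,0],0],
  ],
)

```text
time_s: 7.25
eef_pos: [0.4613, -0.1801, 0.0551]
eef_rot: [0.005, -0.15, 0.989, -0.002]
wrist_force: [0.2, -0.6, -1.9]
opening: 0.176
```

```bash
python3 look.py side s9 240 130 300 190 12
```

```text
t 7.25 tcp [ 0.4613 -0.1801  0.0551] jawyaw 1.872 z [ 0.011 -0.003 -1.   ] F [ 0.2 -0.6 -1.9] op 0.176 q6 -2.49
```

View pics/s9.png

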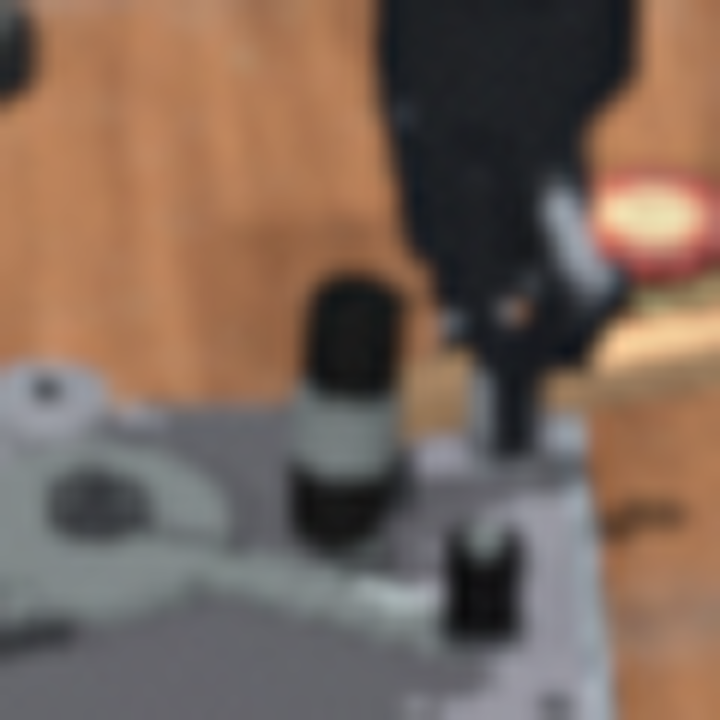

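>>> drive_tool(
  deltas=[
    [[0,0,-0.006],0],
    [[0,0,-0.006],0],
    [[0,0,0],0],
  ],
)

```text
time_s: 7.6
eef_pos: [0.461, -0.1833, 0.0479]
eef_rot: [0.003, -0.151, 0.988, -0.004]
wrist_force: [-0.2, 0.3, -2.2]
opening: 0.173
```

```bash
python3 look.py side s10 240 130 300 190 12
```

```text
t 7.6 tcp [ 0.461  -0.1833  0.0479] jawyaw 1.875 z [ 0.008 -0.008 -1.   ] F [-0.2  0.3 -2.2] op 0.173 q6 -2.49
```

View pics/s10.png

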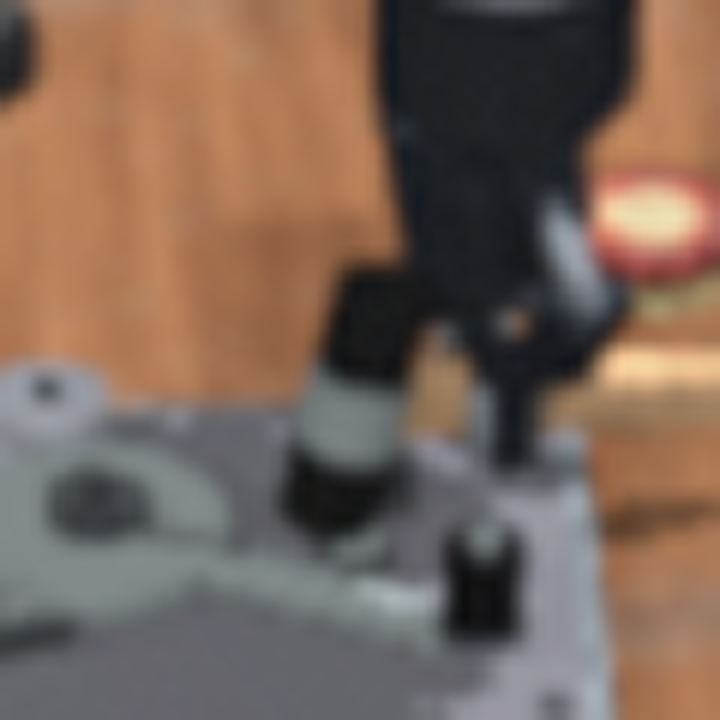

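```bash
python3 look.py scene a10 250 180 330 240 9; python3 - <<'E'
from h import *
S=CAL['side']
for z in(.058,.055,.04,.037):print(z,(proj(S,[.4995,-.161,z])-[240,130]+.5)*12-.5)
E
```

```text
t 7.65 tcp [ 0.4609 -0.1832  0.0479] jawyaw 1.875 z [ 0.008 -0.008 -1.   ] F [ 0.4 -0.3 -1.1] op 0.175 q6 -2.49
0.058 [361.21653629 481.95406102]
0.055 [361.08254919 490.39408309]
0.04 [360.41726716 532.3010654 ]
0.037 [360.28513392 540.62431079]
```

View pics/a10.png

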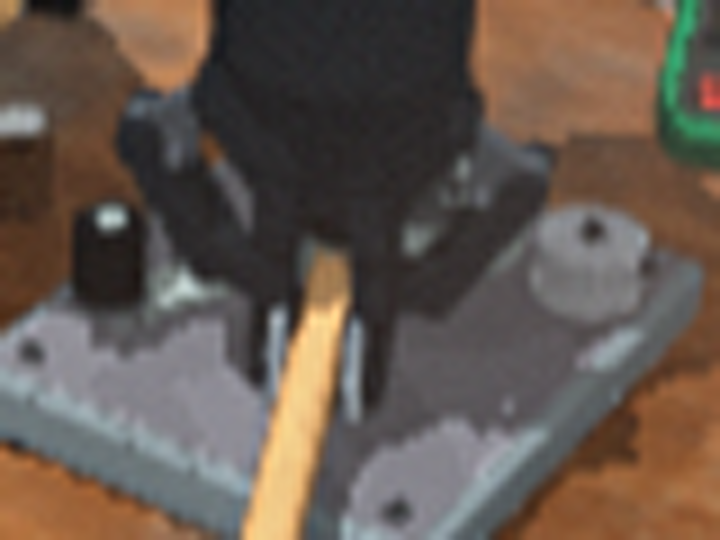

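>>> drive_tool(
  deltas=[
    [[0,0,0.015],0],
    [[0,0,0.03],0],
    [[0,0,0.03],0],
    [[0,0.03,0.02],0],
    [[0,0.03,0],0],
    [[0,0,0],0],
  ],
)

```text
time_s: 8.3
eef_pos: [0.459, -0.1199, 0.1433]
eef_rot: [0.002, -0.15, 0.989, -0.002]
wrist_force: [0.4, 0.7, -2.1]
opening: 0.179
```

```bash
python3 look.py side s11 220 100 310 190 8;python3 look.py scene a11 250 160 330 240 9;python3 look.py wrist w11
```

```text
t 8.3 tcp [ 0.459  -0.1199  0.1433] jawyaw 1.872 z [ 0.005 -0.003 -1.   ] F [ 0.4  0.7 -2.1] op 0.179 q6 -2.38
t 8.35 tcp [ 0.4596 -0.1214  0.1436] jawyaw 1.872 z [ 0.006 -0.005 -1.   ] F [ 0.8 -0.4 -1.7] op 0.175 q6 -2.38
t 8.4 tcp [ 0.4595 -0.1223  0.1433] jawyaw 1.871 z [ 0.005 -0.005 -1.   ] F [-0.5 -0.7 -3.2] op 0.177 q6 -2.38
```

View pics/s11.png

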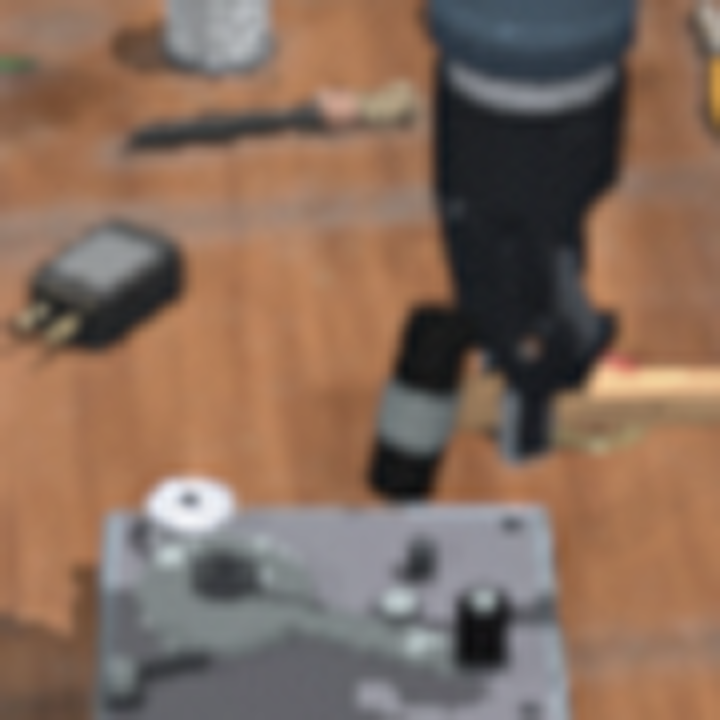

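View pics/a11.png

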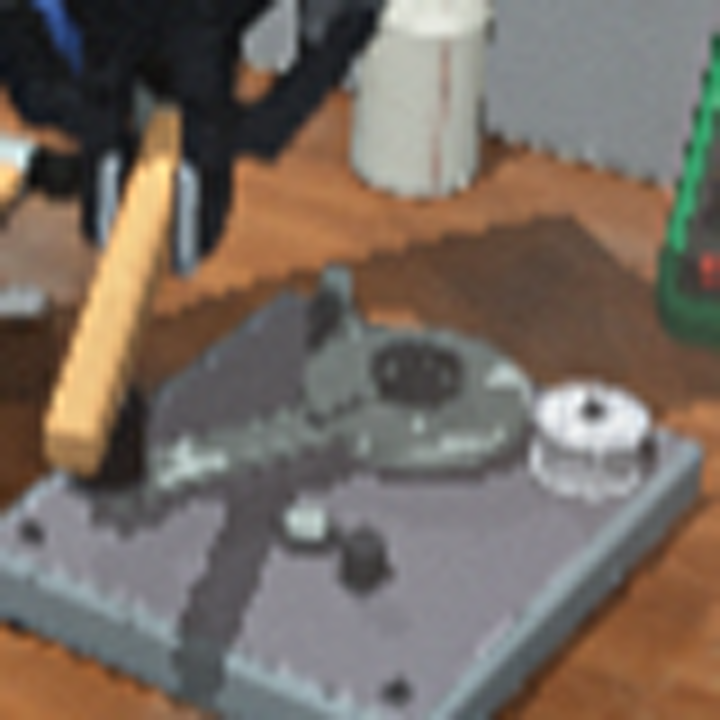

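View pics/w11.png

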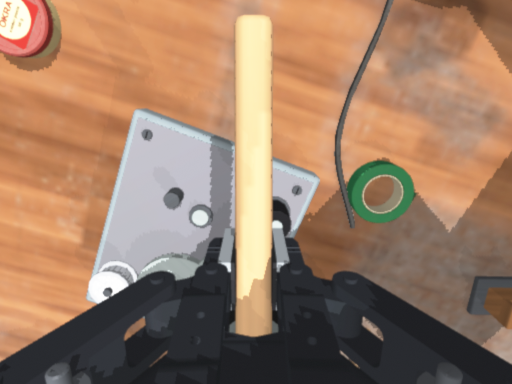

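```bash
python3 - <<'E'
from h import *;import pickle
c=pickle.load(open('pics/w11.pkl','rb'));S=CAL['side'];A=CAL['scene']
s=(400.5/8-.5+220,600.5/8-.5+100);a=(307.5/9-.5+250,518.5/9-.5+160);w=(200.5,215.5)
print(tri(ray(S,*s),ray(A,*a)),tri(ray(c,*w),ray(S,*s)),tri(ray(c,*w),ray(A,*a)),tri(ray(S,*s),ray(A,*a),ray(c,*w)))
for p in[(.4995,-.161,z) for z in (.055,.041,.037)]:print(p[2],proj(S,p)-s,proj(A,p)-a,proj(c,p)-w)
E
```

```text
[ 0.49946393 -0.16063116  0.03729996] [ 0.49922701 -0.15905471  0.03821309] [ 0.5000963  -0.15950754  0.03611775] [ 0.49942532 -0.15985988  0.03732678]
0.055 [ 0.0693791  -4.15465974] [ 0.55131777 -5.00246547] [-6.31056838  7.74174051]
0.041 [ 0.01761497 -0.89396949] [ 0.23463485 -1.03154026] [-3.21529255  1.35958486]
0.037 [0.00292783 0.03119257] [0.14497138 0.09276077] [-2.38793022 -0.34635526]
```

```bash
python3 - <<'E'
import cv2
a=cv2.imread('pics/w11.png')[160:270,150:290];cv2.imwrite('pics/w11c.png',cv2.resize(a,None,fx=5,fy=5,interpolation=cv2.INTER_CUBIC))
a=cv2.imread('pics/s11.png')[480:720,240:600];cv2.imwrite('pics/s11c.png',cv2.resize(a,None,fx=2,fy=2,interpolation=cv2.INTER_CUBIC))
E
```

```text
(no output)
```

View pics/w11c.png

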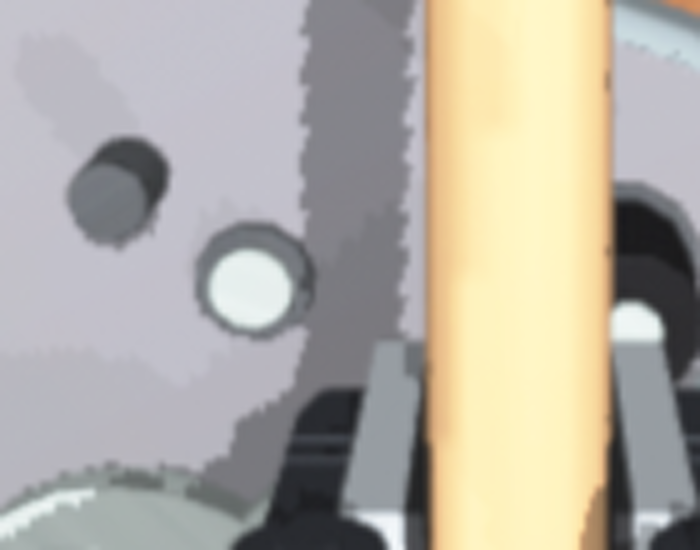

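View pics/s11c.png

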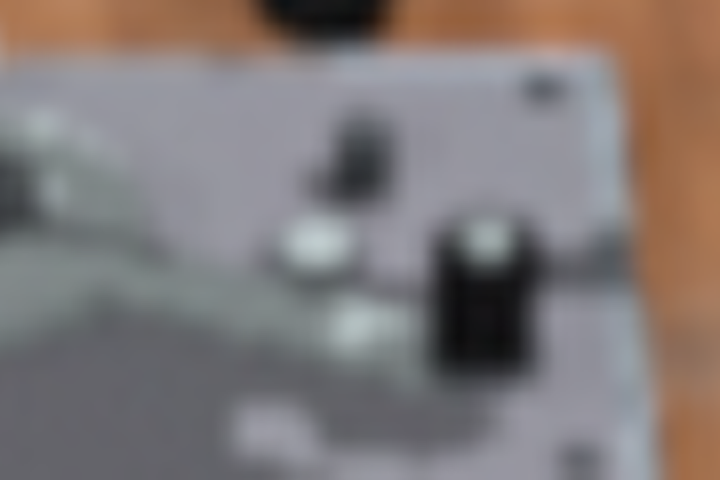

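```bash
python3 - <<'E'
from h import *;import pickle
c=pickle.load(open('pics/w11.pkl','rb'));S=CAL['side'];A=CAL['scene']
print('post wrist',onz(c,150+112/5,160+205/5,.048),'scene',onz(A,250+362/9-.5,160+548/9-.5,.048),'side',onz(S,220+422/8-.5,100+548/8-.5,.048))
print('pin w',onz(c,200.5,215.5,.037),onz(c,200.5,215.5,.041))
# tilt: head axis endpoints side: top (432,325), bottom(402,480)
for z in(.19,.2):print(onz(S,220+437/8-.5,100+322/8-.5,z))
for z in(.105,.115):print(onz(S,220+402/8-.5,100+482/8-.5,z))
E
```

```text
post wrist [ 0.48875696 -0.18377194  0.048     ] scene [ 0.48105662 -0.1885696   0.048     ] side [ 0.48795017 -0.1838054   0.048     ]
pin w [ 0.49918896 -0.15890061  0.037     ] [ 0.49743032 -0.15863668  0.041     ]
[ 0.48835509 -0.14370804  0.19      ]
[ 0.49020955 -0.12818328  0.2       ]
[ 0.50048914 -0.15352972  0.105     ]
[ 0.50203728 -0.13934612  0.115     ]
```

>>> drive_tool(
  deltas=[
    [[-0.002,-0.026,0],0],
    [[0,-0.025,0],0],
    [[0,0,-0.02],0],
    [[0,0,-0.025],0],
    [[0,0,0],0],
    [[0,0,0],0],
  ],
)

```text
time_s: 9.05
eef_pos: [0.4563, -0.1803, 0.0947]
eef_rot: [0.001, -0.147, 0.989, -0.002]
wrist_force: [0.4, -0.4, -1.5]
opening: 0.175
```

```bash
python3 look.py side s12 240 130 300 190 12
```

```text
t 9.05 tcp [ 0.4563 -0.1803  0.0947] jawyaw 1.866 z [ 0.002 -0.004 -1.   ] F [ 0.4 -0.4 -1.5] op 0.175 q6 -2.48
```

View pics/s12.png

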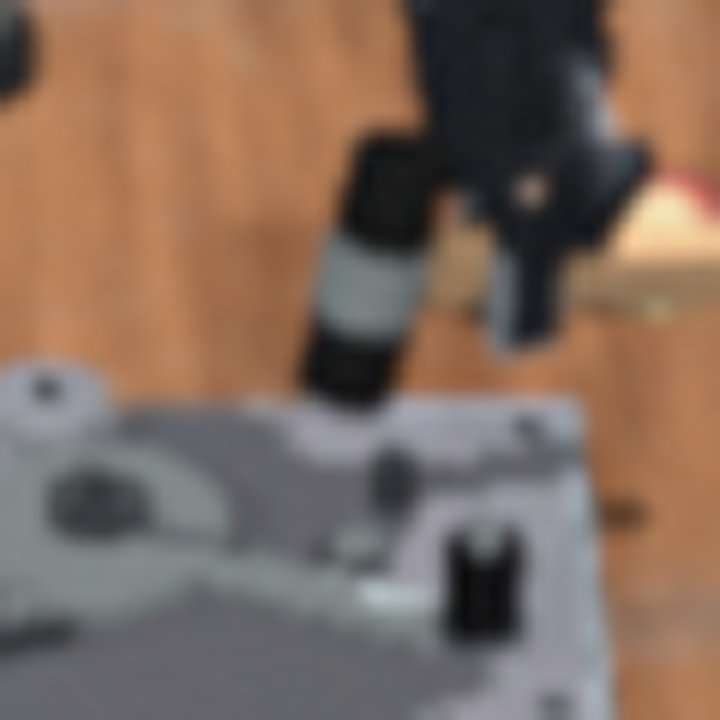

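>>> drive_tool(
  deltas=[
    [[0,0.008,0],0],
    [[0,0,-0.01],0],
    [[0,0,-0.01],0],
    [[0,0,0],0],
  ],
)

```text
time_s: 9.5
eef_pos: [0.4576, -0.1719, 0.0758]
eef_rot: [0.002, -0.148, 0.989, -0.003]
wrist_force: [-0.7, -1.0, -2.6]
opening: 0.177
```

```bash
python3 look.py side s13 240 130 300 190 12
```

```text
t 9.5 tcp [ 0.4576 -0.1719  0.0758] jawyaw 1.867 z [ 0.006 -0.006 -1.   ] F [-0.7 -1.  -2.6] op 0.177 q6 -2.47
```

View pics/s13.png

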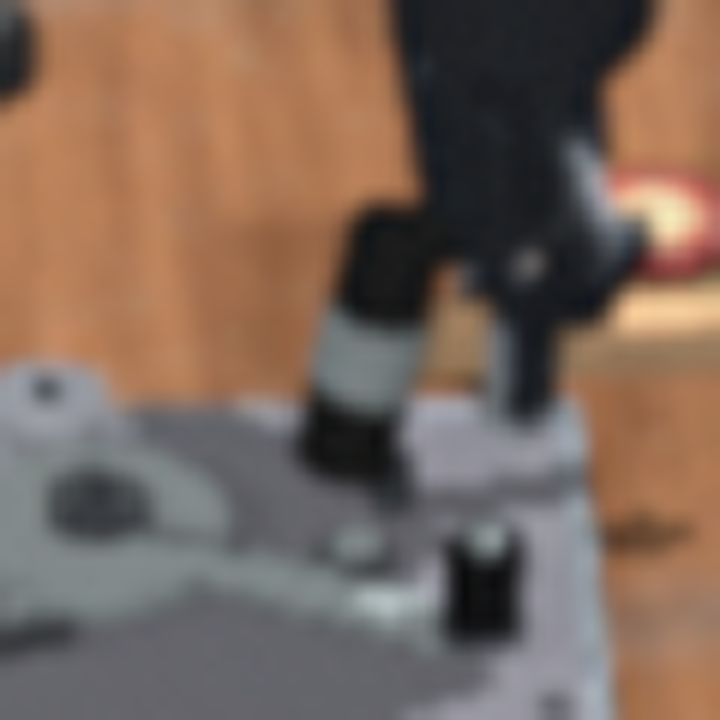

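>>> drive_tool(
  deltas=[
    [[0,0,-0.03],0],
  ],
)

```text
time_s: 9.65
eef_pos: [0.4614, -0.1743, 0.0495]
eef_rot: [0.006, -0.148, 0.989, -0.007]
wrist_force: [0.6, -0.9, -2.1]
opening: 0.177
```

>>> drive_tool(
  deltas=[
    [[0,0,-0.004],0],
  ],
)

```text
time_s: 9.75
eef_pos: [0.4605, -0.1734, 0.0441]
eef_rot: [0.005, -0.148, 0.989, -0.006]
wrist_force: [-0.8, 0.9, 1.7]
opening: 0.173
```

```bash
python3 look.py side s14 240 130 300 190 12
```

```text
t 9.75 tcp [ 0.4605 -0.1734  0.0441] jawyaw 1.867 z [ 0.011 -0.01  -1.   ] F [-0.8  0.9  1.7] op 0.173 q6 -2.47
```

View pics/s14.png

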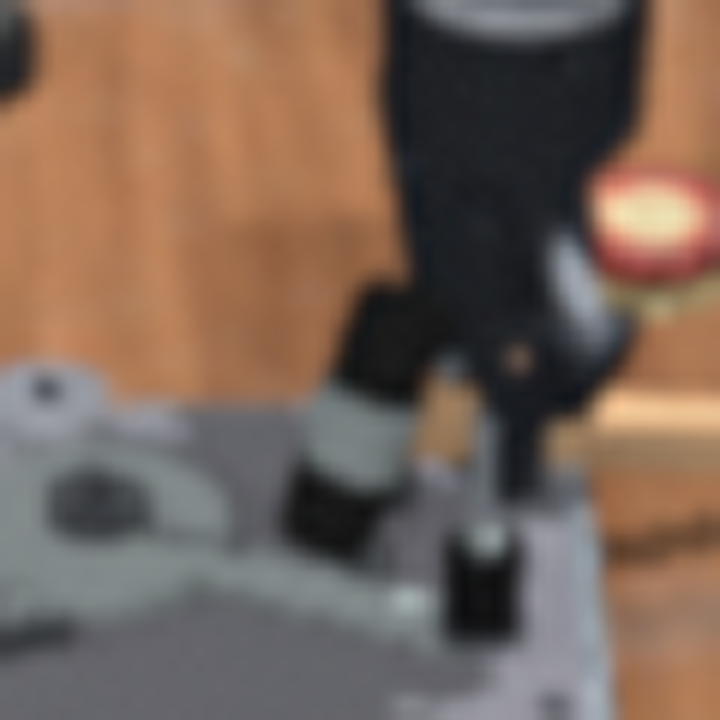

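>>> drive_tool(
  deltas=[
    [[0,0,-0.004],0],
  ],
)

```text
time_s: 9.9
eef_pos: [0.4618, -0.1748, 0.0424]
eef_rot: [0.006, -0.148, 0.989, -0.007]
wrist_force: [-8.3, 0.8, 23.8]
opening: 0.174
```

>>> drive_tool(
  deltas=[
    [[0,0,0.02],0],
    [[0,0,0.03],0],
    [[0,0,0.03],0],
    [[0,0.03,0.02],0],
    [[0,0.03,0],0],
    [[0,0,0],0],
  ],
)

```text
time_s: 10.5
eef_pos: [0.4613, -0.1136, 0.1491]
eef_rot: [0.006, -0.147, 0.989, -0.007]
wrist_force: [-1.1, -0.1, -1.1]
opening: 0.178
```

```bash
python3 look.py side s15 220 100 310 190 8;python3 look.py scene a15 250 160 330 240 9;python3 look.py wrist w15
```

```text
t 10.5 tcp [ 0.4613 -0.1136  0.1491] jawyaw 1.865 z [ 0.014 -0.012 -1.   ] F [-1.1 -0.1 -1.1] op 0.178 q6 -2.35
t 10.55 tcp [ 0.4619 -0.1152  0.1495] jawyaw 1.865 z [ 0.015 -0.013 -1.   ] F [ 0.2 -0.1 -1.5] op 0.177 q6 -2.35
t 10.6 tcp [ 0.4619 -0.116   0.149 ] jawyaw 1.865 z [ 0.014 -0.013 -1.   ] F [ 0.7  0.2 -2.1] op 0.175 q6 -2.35
```

View pics/s15.png

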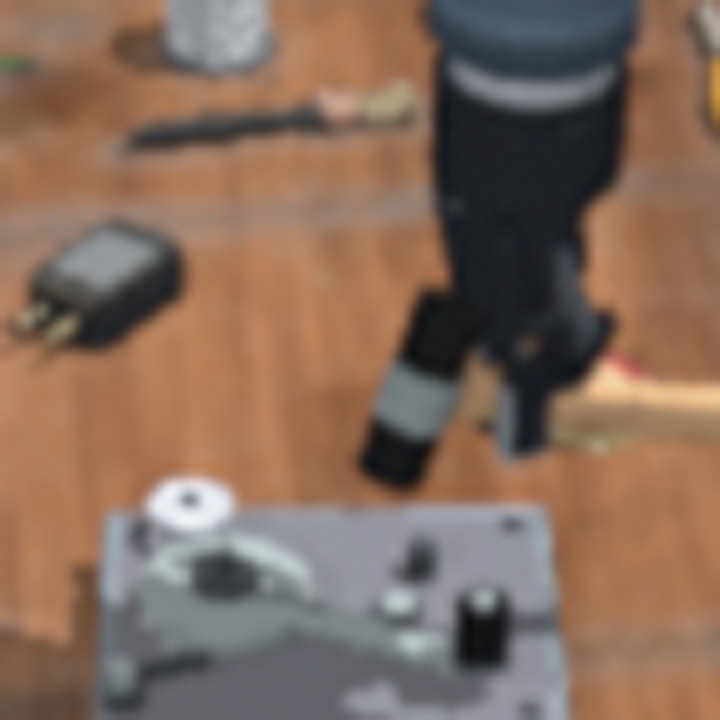

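View pics/a15.png

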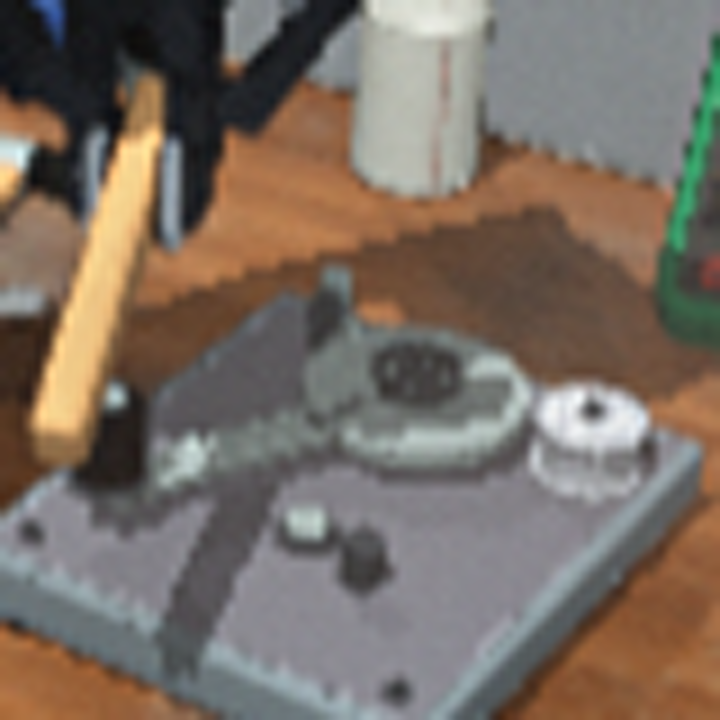

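View pics/w15.png

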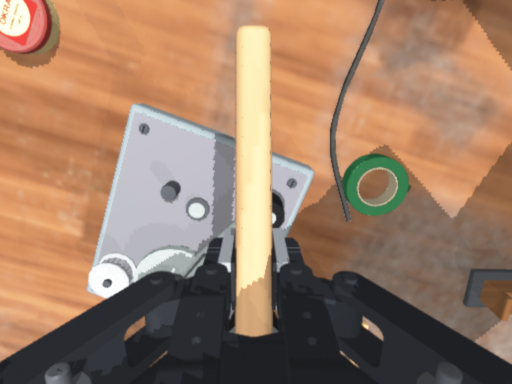

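>>> drive_tool(
  deltas=[
    [[0.008,0.02,0.003],0],
    [[0.014,0.038,0.003],0],
    [[0.016,0.042,0.003],0],
    [[0.016,0.042,0.003],0],
    [[0.016,0.042,0.003],0],
    [[0.016,0.042,0.003],0],
    [[0.016,0.042,0.003],0],
    [[0.01,0.03,0],0],
    [[0,0,0],0],
    [[0,0,0],0],
  ],
)

```text
time_s: 11.65
eef_pos: [0.5772, 0.1834, 0.1647]
eef_rot: [0.001, -0.139, 0.99, -0.008]
wrist_force: [-0.1, 0.3, -2.2]
opening: 0.177
```

```bash
python3 look.py wrist w16
```

```text
t 11.65 tcp [0.5772 0.1834 0.1647] jawyaw 1.849 z [ 0.005 -0.016 -1.   ] F [-0.1  0.3 -2.2] op 0.177 q6 -1.72
```

View pics/w16.png

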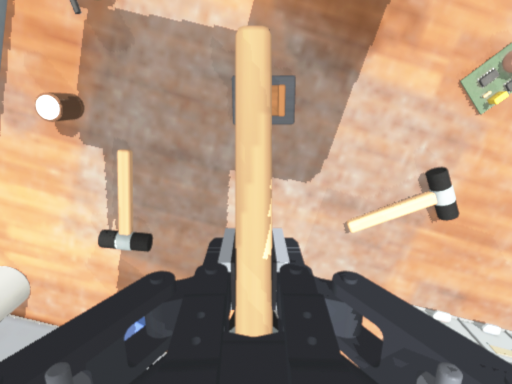

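>>> drive_tool(
  deltas=[
    [[0.001,0.008,0],0.014],
    [[0,0,-0.025],0],
    [[0,0,-0.03],0],
    [[0,0,-0.025],0],
    [[0,0,0],0],
  ],
)

```text
time_s: 12.2
eef_pos: [0.5789, 0.186, 0.0834]
eef_rot: [0.002, -0.143, 0.99, -0.008]
wrist_force: [-1.1, -1.0, -3.2]
opening: 0.179
```

```bash
python3 look.py wrist w17; python3 look.py side s17 190 200 320 290 6
```

```text
t 12.2 tcp [0.5789 0.186  0.0834] jawyaw 1.857 z [ 0.006 -0.016 -1.   ] F [-1.1 -1.  -3.2] op 0.179 q6 -1.72
t 12.25 tcp [0.5802 0.1861 0.0855] jawyaw 1.857 z [ 0.009 -0.016 -1.   ] F [ 0.1  0.2 -2. ] op 0.175 q6 -1.72
```

View pics/w17.png

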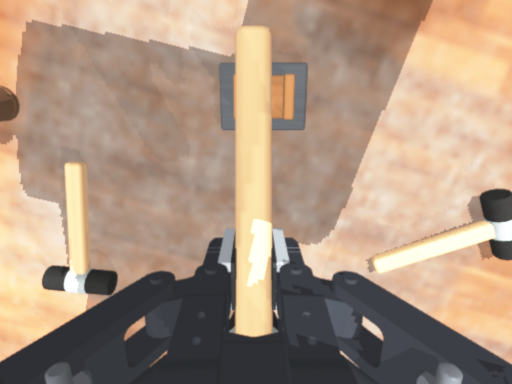

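View pics/s17.png

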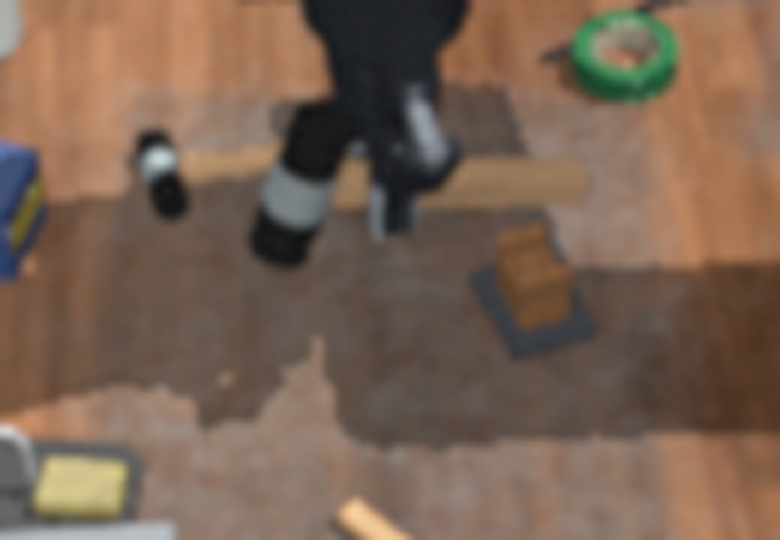

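>>> drive_tool(
  deltas=[
    [[-0.002,0.006,0],0.006],
    [[0,0,-0.012],0],
    [[0,0,0],0],
  ],
)

```text
time_s: 12.6
eef_pos: [0.5826, 0.193, 0.0793]
eef_rot: [0.009, -0.146, 0.989, -0.008]
wrist_force: [-1.0, 0.0, -3.3]
opening: 0.177
```

```bash
python3 look.py wrist w18
```

```text
t 12.6 tcp [0.5826 0.193  0.0793] jawyaw 1.863 z [ 0.02  -0.014 -1.   ] F [-1.   0.  -3.3] op 0.177 q6 -1.72
```

View pics/w18.png

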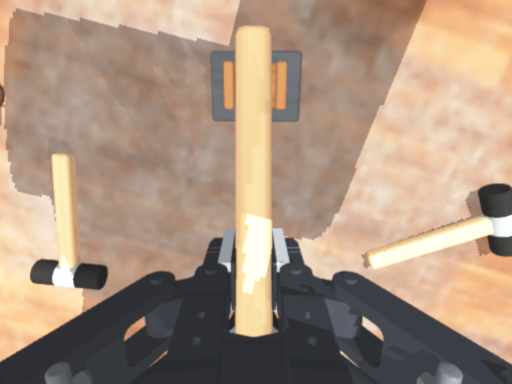

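>>> drive_tool(
  deltas=[
    [[-0.004,0,-0.012],0],
    [[0,0,-0.012],0],
    [[0,0,-0.008],0],
    [[0,0,-0.006],0],
    [[0,0,0],0],
  ],
)

```text
time_s: 13.15
eef_pos: [0.5806, 0.1935, 0.0414]
eef_rot: [0.012, -0.146, 0.989, -0.008]
wrist_force: [-1.6, -1.3, 1.8]
opening: 0.179
```

```bash
python3 look.py wrist w19; python3 look.py side s19 190 200 320 290 6
```

```text
t 13.15 tcp [0.5806 0.1935 0.0414] jawyaw 1.863 z [ 0.025 -0.013 -1.   ] F [-1.6 -1.3  1.8] op 0.179 q6 -1.72
t 13.2 tcp [0.5805 0.1935 0.0416] jawyaw 1.863 z [ 0.025 -0.013 -1.   ] F [-2.5 -0.7  0.8] op 0.176 q6 -1.72
```

View pics/w19.png

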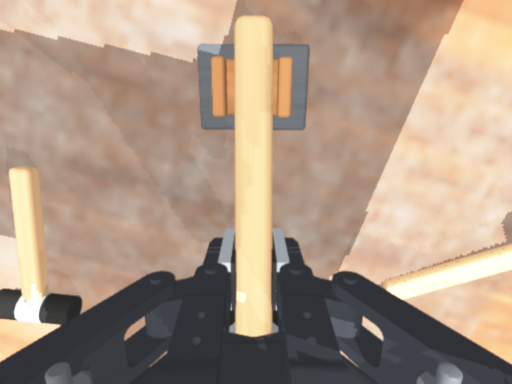

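View pics/s19.png

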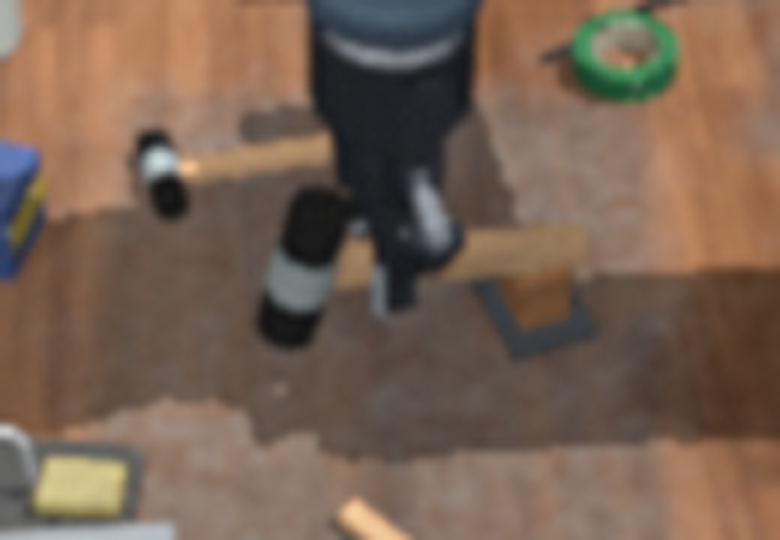

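Tail is touching the rest and the mallet is levelling. I'll keep lowering to the pick-up height.

>>> drive_tool(
  deltas=[
    [[0,0,-0.008],0],
    [[0,0,-0.006],0],
    [[0,0,-0.005],0],
    [[0,0,0],0],
  ],
)

```text
time_s: 13.65
eef_pos: [0.5839, 0.194, 0.0246]
eef_rot: [0.015, -0.146, 0.989, -0.008]
wrist_force: [-0.9, -0.5, 2.0]
opening: 0.179
```

```bash
python3 look.py side s20 190 200 320 290 6
```

```text
t 13.65 tcp [0.5839 0.194  0.0246] jawyaw 1.863 z [ 0.032 -0.012 -0.999] F [-0.9 -0.5  2. ] op 0.179 q6 -1.72
```

View pics/s20.png

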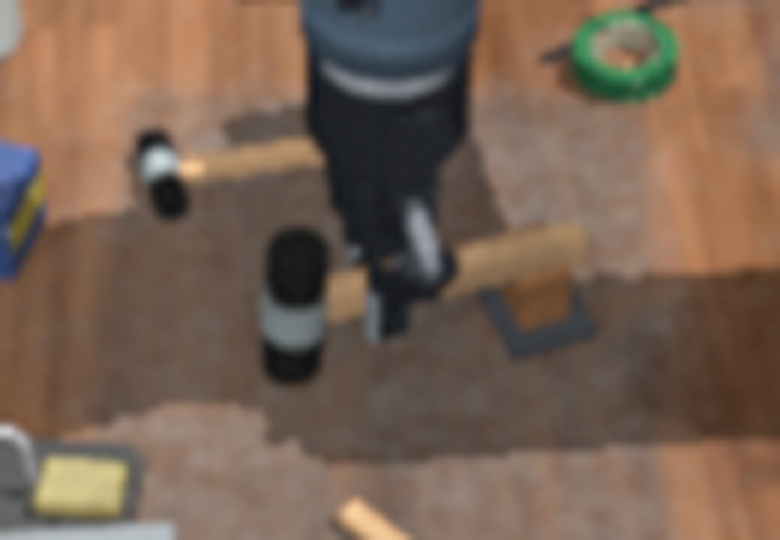

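>>> drive_tool(
  deltas=[
    [[0,0,-0.005],0],
    [[0,0,0],0],
  ],
)

```text
time_s: 13.9
eef_pos: [0.5844, 0.1941, 0.02]
eef_rot: [0.016, -0.146, 0.989, -0.008]
wrist_force: [-0.6, -0.4, 2.0]
opening: 0.173
```

>>> drive_tool(
  deltas=[
    [[0,0,0],0],
    [[0,0,0],0],
    [[0,0,0],0],
    [[0,0,0],0],
    [[0,0,0],0],
    [[0,0,0],0],
    [[0,0,0],0],
    [[0,0,0],0],
  ],
  gripper=1,
)

```text
time_s: 14.7
eef_pos: [0.5829, 0.1939, 0.0182]
eef_rot: [0.014, -0.146, 0.989, -0.008]
wrist_force: [-0.6, 0.5, -0.5]
opening: 1.004
```

```bash
python3 look.py wrist w21;python3 look.py side s21 190 200 320 290 6
```

```text
t 14.7 tcp [0.5829 0.1939 0.0182] jawyaw 1.863 z [ 0.031 -0.012 -0.999] F [-0.6  0.5 -0.5] op 1.004 q6 -1.71
t 14.75 tcp [0.5829 0.194  0.0182] jawyaw 1.863 z [ 0.031 -0.012 -0.999] F [-0.5  0.4  0.3] op 1.0 q6 -1.71
```

View pics/w21.png

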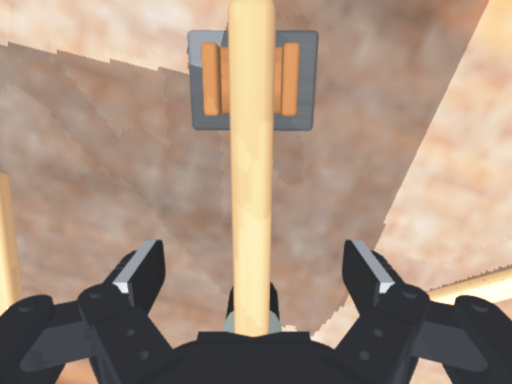

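View pics/s21.png

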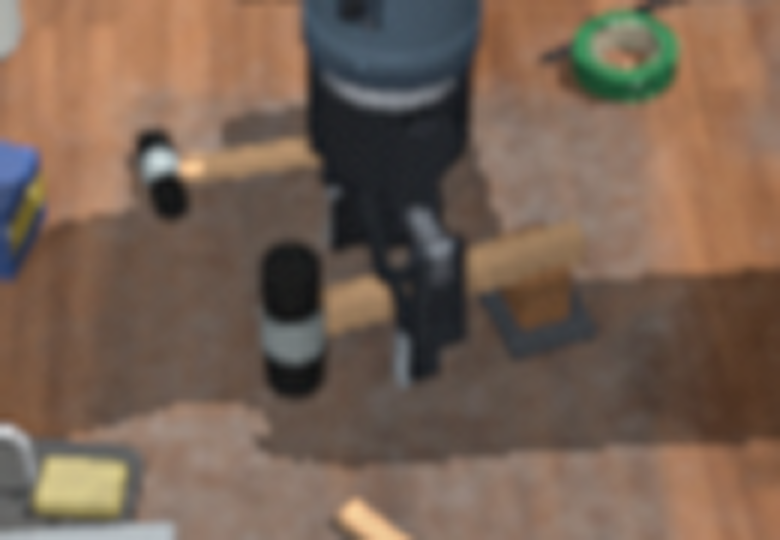

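The mallet stands upright in its rest and is released. Lifting off and moving to the roller.

>>> drive_tool(
  deltas=[
    [[0,0,0.015],0],
    [[0,0,0.03],0],
    [[0,0,0.04],0],
    [[0,0,0.04],0],
    [[0,0,0.02],0],
    [[0,0,0],0],
  ],
)

```text
time_s: 15.4
eef_pos: [0.5813, 0.1937, 0.1729]
eef_rot: [0.015, -0.146, 0.989, -0.008]
wrist_force: [0.8, 0.0, -0.1]
opening: 0.997
```

>>> drive_tool(
  deltas=[
    [[-0.01,-0.03,0],-0.09],
    [[-0.014,-0.038,0],-0.09],
    [[-0.014,-0.038,0],-0.09],
    [[-0.014,-0.038,0],-0.09],
    [[-0.014,-0.038,0],-0.09],
    [[-0.014,-0.038,0],-0.09],
    [[-0.014,-0.038,0],-0.09],
    [[-0.008,-0.02,0],-0.09],
    [[0,0,0],0],
    [[0,0,0],0],
  ],
  gripper=0.75,
)

```text
time_s: 16.4
eef_pos: [0.4704, -0.0911, 0.1685]
eef_rot: [0.009, 0.225, 0.974, -0.013]
wrist_force: [0.2, -0.4, 0.3]
opening: 0.751
```

```bash
python3 look.py wrist w22;python3 look.py side s22 150 150 330 290 4
```

```text
t 16.4 tcp [ 0.4704 -0.0911  0.1685] jawyaw 1.117 z [ 0.012 -0.029 -1.   ] F [ 0.2 -0.4  0.3] op 0.751 q6 -1.53
t 16.45 tcp [ 0.4705 -0.0908  0.1684] jawyaw 1.118 z [ 0.012 -0.029 -1.   ] F [-0.7 -0.1 -0.8] op 0.748 q6 -1.53
```

View pics/w22.png

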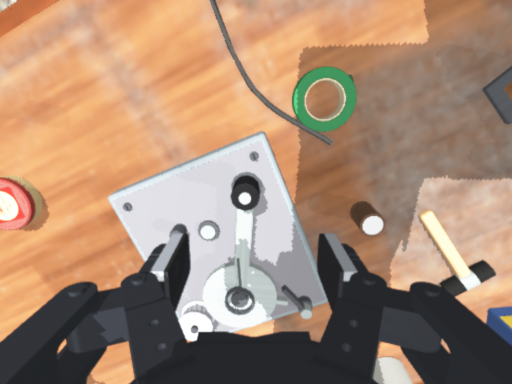

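View pics/s22.png

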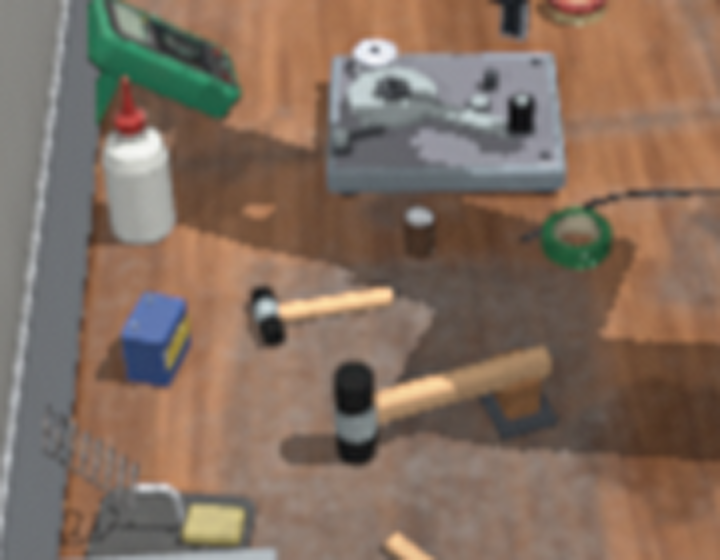

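The mallet is standing back in its rest. In the wrist view the roller screw is at (245,198) and the pivot at (240,298).

```bash
python3 - <<'E'
from h import *;import pickle
c=pickle.load(open('pics/w22.pkl','rb'))
r=onz(c,245,198.5,.081);p=onz(c,240,298,.058);print(r,p,'pin',onz(c,208,232,.037));d=r-p;print(np.hypot(*d[:2]),np.arctan2(d[1],d[0]))
E
```

```text
[ 0.47245742 -0.10075041  0.081     ] [ 0.57096001 -0.15650887  0.058     ] pin [ 0.50149259 -0.15869375  0.037     ]
0.11318907572355706 2.626502375526211
```

>>> drive_tool(
  deltas=[
    [[0,-0.01,0],0],
    [[0,0,-0.03],0],
    [[0,0,-0.03],0],
    [[0,0,0],0],
    [[0,0,0],0],
  ],
)

```text
time_s: 17.0
eef_pos: [0.4739, -0.0988, 0.1086]
eef_rot: [0.011, 0.218, 0.976, -0.013]
wrist_force: [0.6, 0.1, -0.3]
opening: 0.752
```

```bash
python3 look.py wrist w23
```

```text
t 17.0 tcp [ 0.4739 -0.0988  0.1086] jawyaw 1.131 z [ 0.016 -0.03  -0.999] F [ 0.6  0.1 -0.3] op 0.752 q6 -1.56
```

View pics/w23.png

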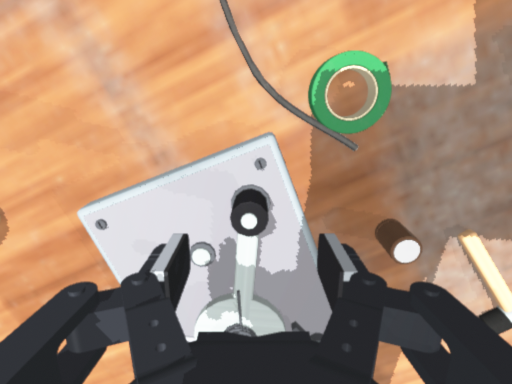

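>>> drive_tool(
  deltas=[
    [[-0.003,-0.002,0],0],
    [[0,0,-0.02],0],
    [[0,0,-0.02],0],
    [[0,0,0],0],
  ],
)

```text
time_s: 17.45
eef_pos: [0.4744, -0.1026, 0.0737]
eef_rot: [0.016, 0.217, 0.976, -0.014]
wrist_force: [-0.2, 0.8, -0.0]
opening: 0.748
```

```bash
python3 look.py wrist w24;python3 look.py side s24 220 120 310 200 8;python3 look.py scene a24 230 150 330 240 7
```

```text
t 17.45 tcp [ 0.4744 -0.1026  0.0737] jawyaw 1.133 z [ 0.025 -0.035 -0.999] F [-0.2  0.8 -0. ] op 0.748 q6 -1.56
t 17.5 tcp [ 0.4754 -0.103   0.075 ] jawyaw 1.133 z [ 0.027 -0.036 -0.999] F [ 0.7  0.1 -0.1] op 0.751 q6 -1.56
t 17.55 tcp [ 0.476  -0.1032  0.0756] jawyaw 1.133 z [ 0.028 -0.037 -0.999] F [-0.2 -0.3 -0.3] op 0.753 q6 -1.56
```

View pics/w24.png

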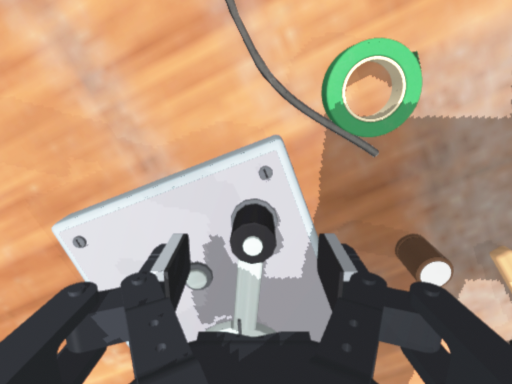

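View pics/s24.png

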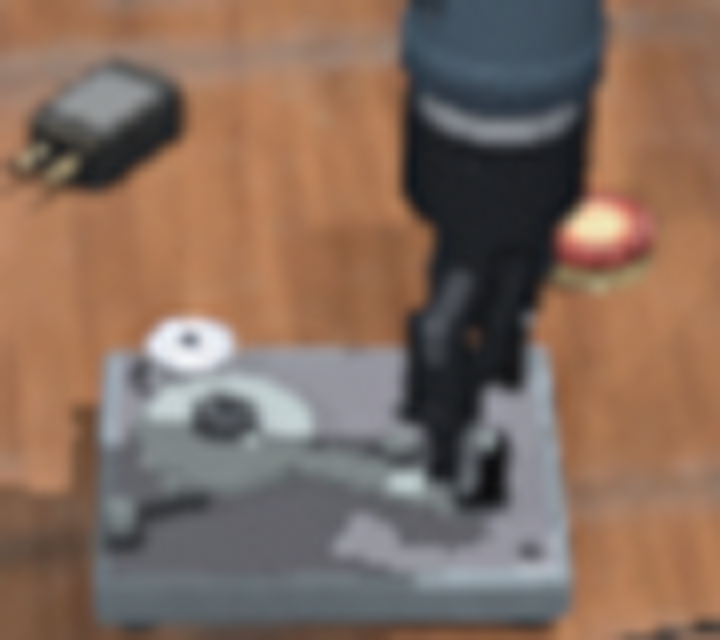

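View pics/a24.png

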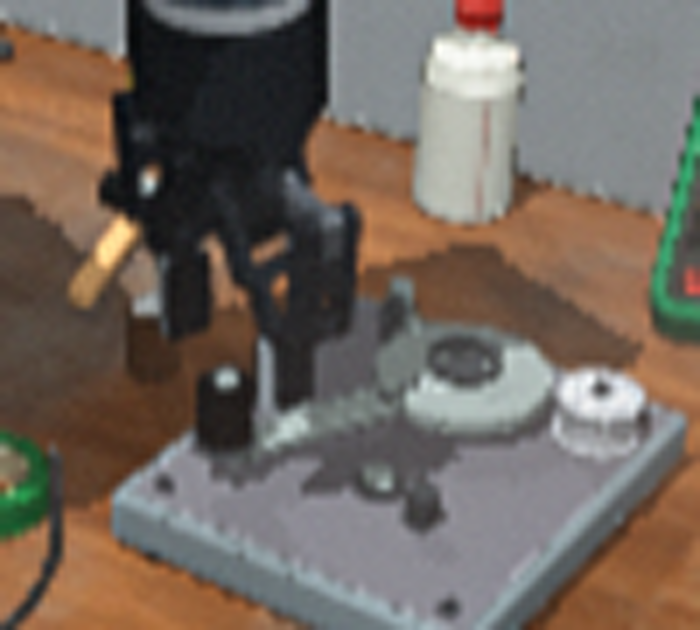

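>>> drive_tool(
  deltas=[
    [[-0.006,0.001,0],0],
    [[-0.001,0,-0.012],0],
    [[-0.001,0,-0.01],0],
    [[0,0,0],0],
    [[0,0,0],0],
  ],
)

```text
time_s: 18.1
eef_pos: [0.4691, -0.103, 0.055]
eef_rot: [0.02, 0.217, 0.976, -0.015]
wrist_force: [0.1, -0.0, -0.3]
opening: 0.753
```

```bash
python3 look.py wrist w25;python3 look.py scene a25 230 150 330 240 7
```

```text
t 18.1 tcp [ 0.4691 -0.103   0.055 ] jawyaw 1.133 z [ 0.033 -0.039 -0.999] F [ 0.1 -0.  -0.3] op 0.753 q6 -1.57
t 18.15 tcp [ 0.4689 -0.1029  0.0549] jawyaw 1.133 z [ 0.033 -0.039 -0.999] F [ 0.  -0.6 -0.7] op 0.749 q6 -1.57
```

View pics/w25.png

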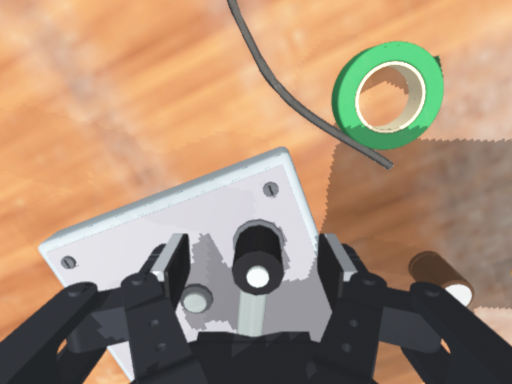

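View pics/a25.png

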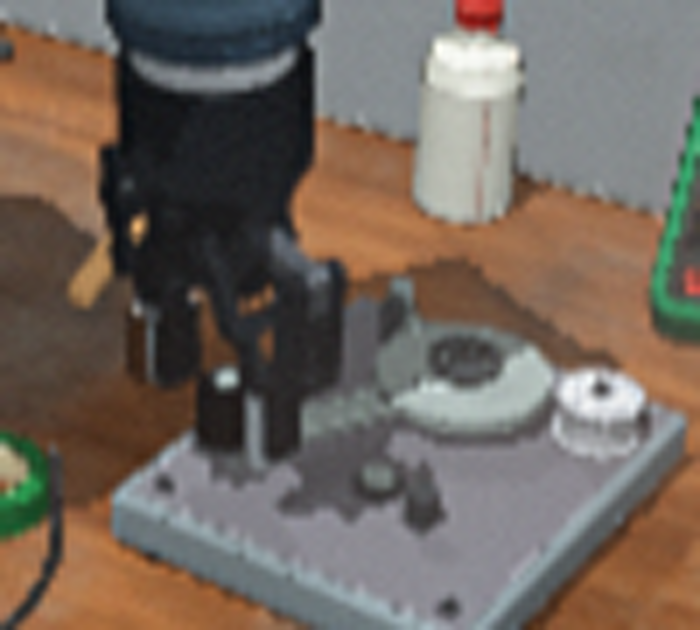

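>>> drive_tool(
  deltas=[
    [[0,0,0],0],
    [[0,0,0],0],
    [[0,0,0],0],
    [[0,0,0],0],
    [[0,0,0],0],
    [[0,0,0],0],
    [[0,0,0],0],
    [[0,0,0],0],
  ],
  gripper=0,
)

```text
time_s: 19.0
eef_pos: [0.47, -0.1021, 0.0558]
eef_rot: [0.021, 0.218, 0.976, -0.014]
wrist_force: [-0.2, 2.4, 0.1]
opening: 0.263
```

```bash
python3 look.py wrist w26;python3 look.py scene a26 230 150 330 240 7
```

```text
t 19.0 tcp [ 0.47   -0.1021  0.0558] jawyaw 1.132 z [ 0.035 -0.037 -0.999] F [-0.2  2.4  0.1] op 0.263 q6 -1.57
t 19.05 tcp [ 0.4701 -0.1021  0.0558] jawyaw 1.132 z [ 0.035 -0.037 -0.999] F [1.5 2.5 0.6] op 0.257 q6 -1.57
```

View pics/w26.png

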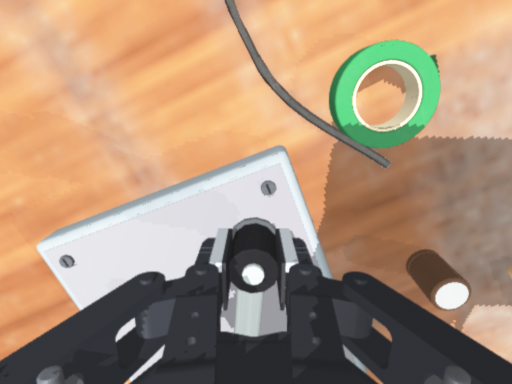

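View pics/a26.png

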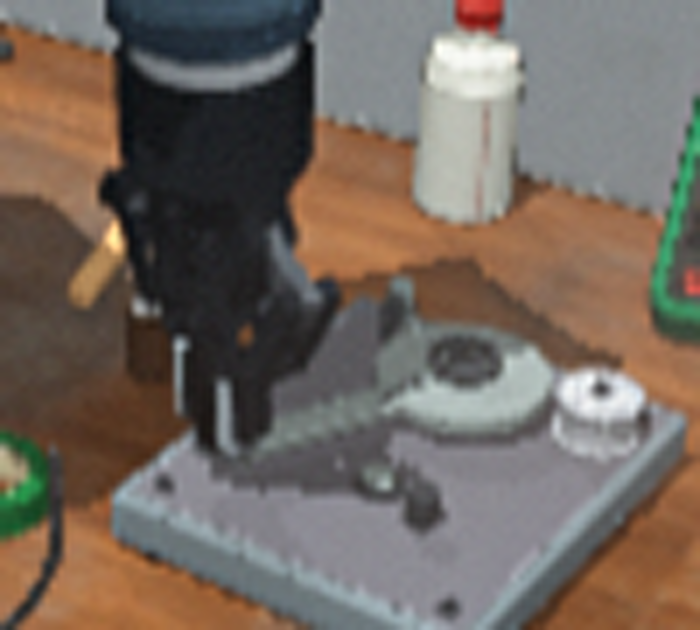

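>>> drive_tool(
  deltas=[
    [[-0.0034,-0.0063,0],0.06],
    [[-0.003,-0.0067,0],0.06],
    [[-0.0027,-0.0067,0],0.06],
    [[-0.0022,-0.0069,0],0.06],
    [[-0.0018,-0.0069,0],0.06],
    [[0,0,0],0],
  ],
)

```text
time_s: 19.7
eef_pos: [0.4572, -0.1367, 0.0558]
eef_rot: [0.024, 0.065, 0.998, -0.011]
wrist_force: [1.9, 2.5, 0.3]
opening: 0.26
```

```bash
python3 look.py wrist w27;python3 look.py scene a27 230 150 330 240 7
```

```text
t 19.7 tcp [ 0.4572 -0.1367  0.0558] jawyaw 1.441 z [ 0.047 -0.024 -0.999] F [1.9 2.5 0.3] op 0.26 q6 -1.99
t 19.75 tcp [ 0.4573 -0.1364  0.0558] jawyaw 1.439 z [ 0.047 -0.024 -0.999] F [1.5 1.9 0.4] op 0.258 q6 -1.98
```

View pics/a27.png

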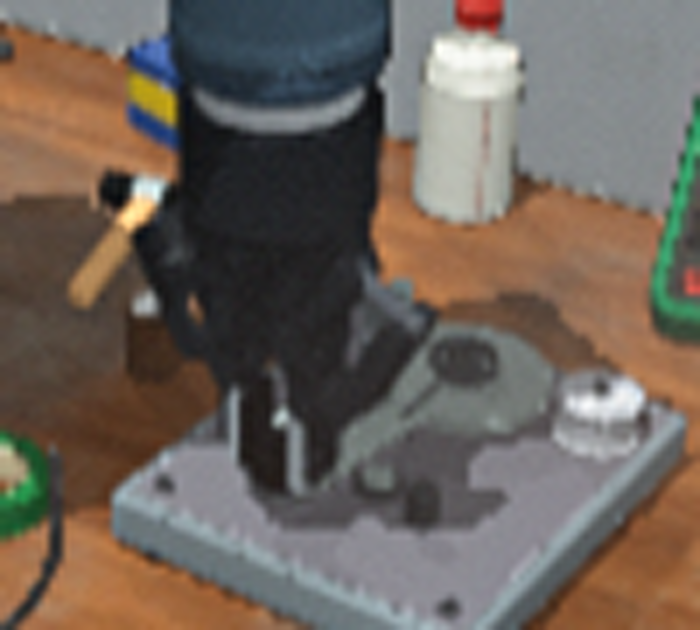

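>>> drive_tool(
  deltas=[
    [[-0.0013,-0.0072,0],0.06],
    [[-0.001,-0.0072,0],0.06],
    [[-0.0005,-0.0072,0],0.06],
    [[0,-0.0072,0],0.06],
    [[0,0,0],0],
  ],
)

```text
time_s: 20.3
eef_pos: [0.4548, -0.1642, 0.0558]
eef_rot: [0.025, -0.054, 0.998, -0.007]
wrist_force: [0.7, 1.8, 1.0]
opening: 0.257
```

```bash
python3 look.py wrist w28;python3 look.py scene a28 230 150 330 240 7
```

```text
t 20.3 tcp [ 0.4548 -0.1642  0.0558] jawyaw 1.679 z [ 0.051 -0.012 -0.999] F [0.7 1.8 1. ] op 0.257 q6 -2.3
t 20.35 tcp [ 0.4547 -0.1638  0.0558] jawyaw 1.678 z [ 0.051 -0.012 -0.999] F [0.7 1.7 1.4] op 0.258 q6 -2.3
```

View pics/a28.png

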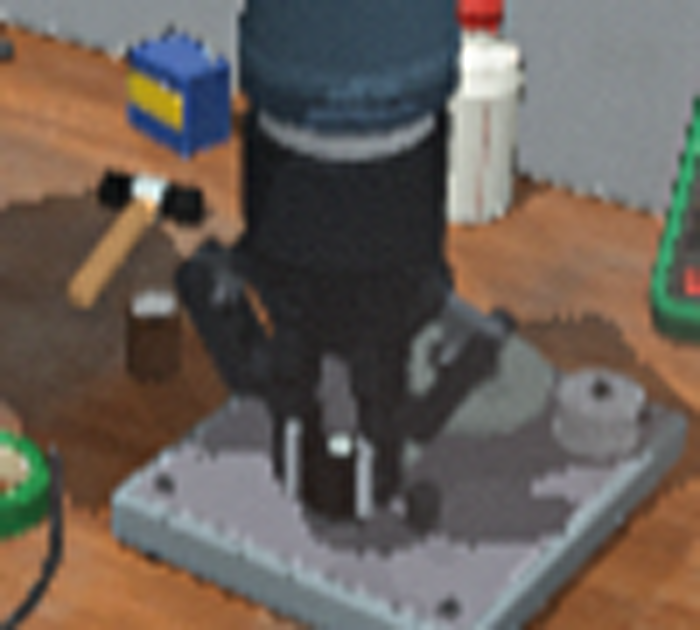

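>>> drive_tool(
  deltas=[
    [[0.0002,-0.006,0],0.03],
    [[0.0005,-0.005,0],0.03],
    [[0,0,0],0],
  ],
)

```text
time_s: 20.7
eef_pos: [0.4552, -0.172, 0.0557]
eef_rot: [0.025, -0.083, 0.996, -0.005]
wrist_force: [0.5, 2.5, 2.3]
opening: 0.259
```

>>> drive_tool(
  deltas=[
    [[0,-0.004,0],0],
    [[0,0,0],0],
  ],
)

```text
time_s: 20.9
eef_pos: [0.4553, -0.1732, 0.0557]
eef_rot: [0.025, -0.082, 0.996, -0.004]
wrist_force: [-1.3, 5.0, 4.7]
opening: 0.259
```

>>> drive_tool(
  deltas=[
    [[0,-0.004,0],0],
    [[0,-0.004,0],0],
  ],
)

```text
time_s: 21.1
eef_pos: [0.4553, -0.1749, 0.0554]
eef_rot: [0.024, -0.082, 0.996, 0.001]
wrist_force: [3.4, 22.5, 10.3]
opening: 0.259
```

```bash
python3 look.py wrist w29;python3 look.py side s29 200 120 320 260 5;python3 look.py scene a29 230 150 330 240 7; python3 look.py
```

```text
t 21.1 tcp [ 0.4553 -0.1749  0.0554] jawyaw 1.735 z [ 0.049  0.006 -0.999] F [ 3.4 22.5 10.3] op 0.259 q6 -2.39
t 21.15 tcp [ 0.4553 -0.1747  0.0554] jawyaw 1.735 z [ 0.048  0.006 -0.999] F [ 3.3 20.  10.2] op 0.254 q6 -2.39
t 21.2 tcp [ 0.4553 -0.1747  0.0555] jawyaw 1.735 z [ 0.048  0.006 -0.999] F [ 3.  19.4  9.2] op 0.256 q6 -2.39
t 21.25 tcp [ 0.4552 -0.1747  0.0554] jawyaw 1.735 z [ 0.048  0.006 -0.999] F [ 3.7 19.3  9.5] op 0.259 q6 -2.39
```

View pics/w29.png

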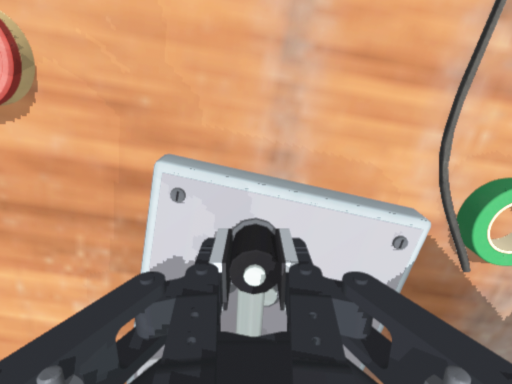

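View pics/s29.png

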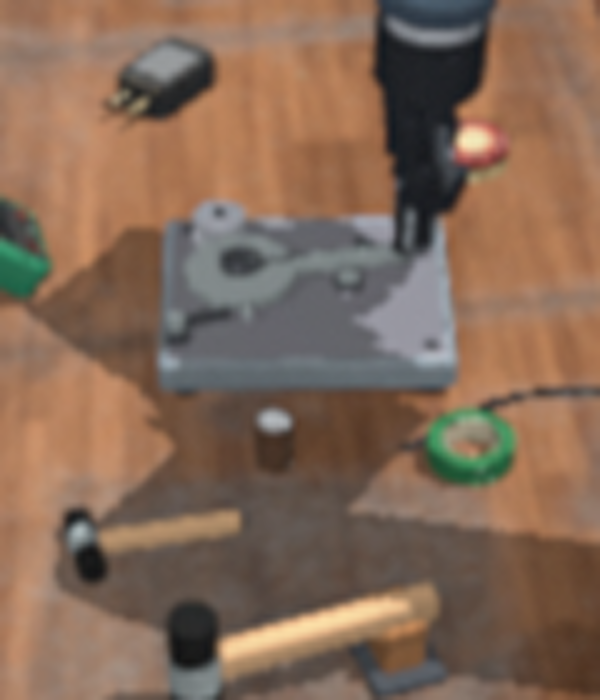

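View pics/a29.png

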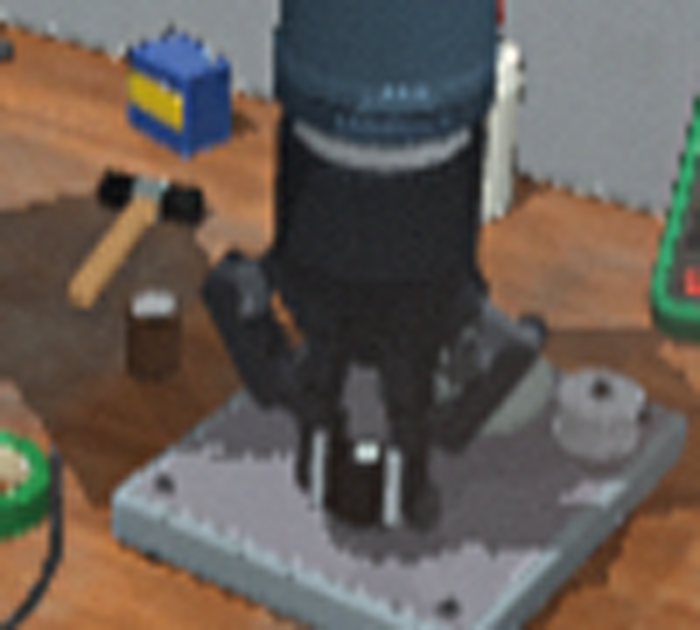

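```bash
python3 -c "
from bench import *
print(hand_in());o=get_obs();print(o['time_s'],o['eef_pos'],o['wrist_force'])"
```

```text
the job is handed in; nothing more can be done
None
the job is handed in; nothing more can be done
```

I took the large mallet from its rest, knocked the lock pin down, and put the mallet back upright in the rest. I then gripped the roller, swung the arm past the click to its end stop, and handed in at about 21 s with it still held there.

**What the last checks showed:**
- **Arm:** the roller position gives a tensioner angle of about 0.61–0.62 rad. The arm stopped moving forward and the wrist force stayed steady at about 20 N, with the fingers closed on the roller.
- **Lock pin:** its top measured 37 mm high. A second stroke pressed with over 20 N and it did not move, and the tensioner arm swung over it freely.
- **Mallet:** it stands still in its rest, released and clear of the unit.
- **Other things on the bench:** those in view in the last pictures looked unmoved; the module was last seen around 12 s.

**What went less cleanly:**
- **Mallet slipped in the grip:** it tilted about 20° during the strokes. Lowering its tail into the rest levelled it again.
- **Pin reading after the first stroke:** it could have been up to 2 mm off, so I struck a second time to be sure.
- **Pawl not confirmed by eye:** I could not see in the pictures whether it had snapped in, so I judge that only from the arm angle.

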